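Load a printing block into the registration jig, carved face up

ROBOT

A 6-joint arm with a two-finger parallel gripper is mounted at the origin on the work surface. World frame = base frame: x ahead of the robot, y to its left, z up, the work surface at z = 0. Lengths are in m, angles in degrees, forces in N, time in s.
With the tool pointing down it reaches from about 0.275 to 0.725 m from the base axis. Payload 15.9 kg.
Tool frame: the origin (TCP) lies on the front face of the gripper's body, between the roots of the fingers; the fingertips stand 73 mm ahead of it and the grasp point (between the pads) lies 54 mm ahead of it; x points along the fingers, y is the direction in which the jaws open and shut, and the axes are right-handed (so a half turn about x gives the same grasp; the last joint's range is limited). The gripper opens to 85 mm and grips with 20 to 120 N. Pads are 22 mm wide; open, the fingers measure 114 mm over their backs; the gripper's body (76 mm by 85 mm) begins 54 mm behind the grasp point. The pads swing forward as they close: fully open they stand 13 mm farther back than shut.
Start: joints at [-74.427, 12.198, -1.971, 75.831, 0, 90], TCP at [0.134, -0.482, 0.304] pointing down, gripper open.
Joint ranges: [-170.91, 170.91], [-42.67, 98.43], [-65.05, 77.54], [-120.47, 116.71], [-90, 82.35], [-180, 180]. Speed limits (degrees/s): [108.29, 108.29, 136.94, 147.25, 180, 180].

INTERFACE

Orientations are given as [roll, pitch, yaw] about the fixed x, y, z axes, in that order (R = Rz(yaw) Ry(pitch) Rx(roll)).
In Python, from plant import * gives the robot as it stands.
- The arm moves only by the tool move_arm, never from a script. Its argument "rows" is a list of rows, each an object with "translation": the shift along the tool's x, y, z in m, a list of three; "dr": the turn, a rotation vector about the tool's x, y, z in degrees, a list of three; "fingers": the opening, from -1 (shut) to 1 (fully open). In form: [{"translation": [x, y, z], "dr": [wx, wy, wz], "fingers": fingers}, ...]. A call has 1 to 8 rows; each row shifts and turns the commanded pose from where the row before left it, along the tool's axes as they then stand; what a row does not reach is not made up. A row lasts 1/12 s, in which the tool goes at most 41.7 mm and 7.16 degrees, less where a joint would pass 70% of its speed; a pose out of reach is approached as far as the arm can. A call is refused whole if a number of a shift passes 0.0417 or a number of a turn 7.16, either way. A call with a gripper value outside its range is refused whole. The fingers move at their own pace and stop on an object; "force" is the grip in N (left out, the last holds). Time passes only in rows, so rows that do not move let the fingers close. It gives the time, the measured TCP pose, the force and the opening at its end, in the units of the state.
- get_obs(): the state, without advancing time (a new reading comes with each control period).
- get_image(name): name is "scene" or "top"; returns a dict with "color" (480x640x3 uint8, red, green, blue), "depth" (480x640 float32, m along the optical axis (not along the pixel's ray), 0 where there is no reading), "camera_matrix" (3x3 intrinsics, pixels), "extrinsics" (4x4, takes a point from camera to world coordinates). Camera axes: x right, y up, looking along -z (the intrinsics and any distortion apply to the point x, -y, -z); pixel columns grow to the right and rows downward; lengths in m; the calibration is good to about 2 mm. A picture is of the moment at which its call begins.
- job_done(): hands the job in, once; it reports no verdict.
The state is a dict: "clock": time; "joint_positions": joint angles; "joint_velocities": joint speeds; "tau": joint torques, N m; "tcp_pos": TCP position; "tool_rot": TCP orientation; "ft_force": force on the tool from outside, world axes, zero at the start; "moment": the same for the moment, N m; "gripper_width": finger opening in m.
Only numpy, scipy, OpenCV 4.12 (cv2) and the standard library are available. Lean on these libraries where they do the work, as an engineer would, in place of code of your own. Each camera call takes 0.05 s, during which the arm holds its last target.

TASK

The green-faced printing block is lying on its face on the bench. Turn it over and seat it in the pocket of the wooden registration jig with the carved green face up, pushed fully home so that it sits level and still, then let go of it. Leave everything else on the bench where it is.

Things in the scene. Friction and masses are not known exactly. Their poses are not given: they have to be found in the camera images.
- block_center (a point): Centre of the loose green-faced printing block: wood, 60 mm long (its x), 48 wide (y), 28 thick (z), 0.06 to 0.13 kg. One large side is a 5 mm layer of dark green lino, seen all round the edge; the other is a bare-wood back with a groove 14 wide, 5 deep along the middle (along x). Its z points from green face to back: up at the start, down when done. It can stand on its 48 x 28 end.
- block_face (a point): Centre of the block's carved green face (cream star in a frame), 14 mm from the block's centre along the block's -z; face down on the bench at the start. Axes as the block's centre.
- jig_pocket (a point): Centre of the pocket floor, 6 mm above the bench, of the fixed wooden jig plate (170 mm in x, 140 in y, 20 high). Pocket 63 (x) by 51 (y), 14 deep, mouth chamfered 2. A rib 40 long (x), 9 wide, 4 high on the floor goes into the groove in the block's back, so the seated green face is 28 above this point. Block's length along x, either way round; z up.
- spare_center (a point): Centre of the spare printing block with a red lino face, 70 x 42 x 28 mm, lying red face up; loose; a bystander to be left alone. It may lie in either of the two places where the green-faced block can lie, on the left. The bench straight ahead of the robot, between these places and the jig on the right, is bare.
- jar: Green glass jar of brushes, 72 mm across, 95 mm high, brushes standing up to about 205 mm; loose bystander; origin at the centre of its underside.
- tape: Roll of masking tape lying flat, 100 mm across, 25 mm high; loose bystander; origin at the centre of its underside.
- tin: Closed tin with a yellow label, 68 mm across, 85 mm high; loose bystander; origin at the centre of its underside.
- brayer: Ink roller (brayer) lying down: black rubber roller 32 mm thick and 90 mm wide at its +x end, red handle towards -x, about 170 mm long, 32 mm high; loose bystander; origin on the bench below its middle.
- knife: Palette knife lying flat along its x, handle towards -x; loose bystander; origin below its middle.
Things that resemble listed ones, but are neither listed nor needed, are in the scene too. What is shaped like the part that bears block_center but yellow is not meant.

How it is judged (in metres and radians):
At the end, for the whole second after the job is handed in: The green-faced block is in the jig's pocket, green face up: centre within 3.5 mm (horizontally) of the pocket's, lengths parallel within 0.10 rad, level within 0.07 rad, green face 25.8 to 30.2 mm above the pocket floor (28 when fully home), at rest (horizontal distance between block_center and jig_pocket below 0.0035 m and z of block_face in the frame of jig_pocket between 0.0258 and 0.0302 m and angle between the x axis of block_center and the x axis of jig_pocket, either way round below 0.1 rad and angle between block_center's own z axis and vertical above 3.07 rad and linear speed of block below 0.02 m/s); the robot touches nothing.
It fails at once if one of the other loose things (red-faced block, brush jar, tape, tin, ink roller, palette knife) is moved more than 30 mm (distance of any of spare_center, jar, tape, tin, brayer, knife from where it was at the start of the episode above 0.03 m).
It also fails if it takes over 72 s, if anything falls off the work surface, if the arm or the gripper's body presses on something with over 40 N, if the wrist force passes 120 N, or if a joint passes its speed limit or range.

## Working session

There is one attempt and no reset: what is moved stays moved. The work goes in short steps, Python scripts to look and compute and a tool call to move; the robot and the scene stay as the last step left them, time stands still between calls to the robot, and variables do not carry over. Pictures are saved under pics/ and viewed, and the job is handed in when it is done.

Besides the shell and the picture viewer there is one more tool, called by a JSON object that holds its "method" and its "body", one argument or row to a line. move_arm: Moves the arm, as the interface text tells. Its arguments: {"type":"object","properties":{"rows":{"type":"array"},"force":{"type":"number"}},"required":["rows"]}

```bash
ls; mkdir -p pics; python3 - <<'E'
from plant import *
import cv2
print(get_obs())
for n in("scene","top"):
    im=get_image(n)
    cv2.imwrite(f"pics/{n}0.png",im["color"][:,:,::-1])
    print(n,im["camera_matrix"].tolist(),im["extrinsics"].round(4).tolist())
E
```

```text
pics
{'clock': 0.0, 'joint_positions': array([-7.44278005e+01,  1.22228411e+01, -2.00782412e+00,  7.58304275e+01,
        5.59307242e-04,  9.00004746e+01]), 'joint_velocities': array([-0.07398259,  0.07242553,  0.01519272,  0.0003216 , -0.08821536,
        0.08700237]), 'tau': array([ 3.81786696e-03, -6.86156201e+01,  4.87122846e+01,  1.73036935e-02,
        1.85452732e-04, -1.31929735e-05]), 'tcp_pos': array([ 0.13416093, -0.48140335,  0.30343611]), 'tool_rot': array([-90.52405614,  89.93890467, 105.0476684 ]), 'ft_force': array([-0.11972682, -0.0131519 ,  0.33376366]), 'moment': array([ 0.01651308, -0.01864518,  0.05333643]), 'gripper_width': 0.08521745588251024}
scene [[444.82192783223195, 0.0, 312.92946467401134], [0.0, 444.82192783223195, 245.24872192505578], [0.0, 0.0, 1.0]] [[0.4628, -0.4787, 0.7461, 1.3732], [0.8863, 0.2656, -0.3794, -0.4254], [-0.0166, 0.8368, 0.5472, 0.6687], [0.0, 0.0, 0.0, 1.0]]
top [[543.6578134062972, 0.0, 311.96711435837625], [0.0, 543.6578134062972, 243.80456610306462], [0.0, 0.0, 1.0]] [[0.0082, 0.9961, -0.0875, 0.4175], [-0.9999, 0.0091, 0.0103, 0.0018], [0.011, 0.0874, 0.9961, 1.3277], [0.0, 0.0, 0.0, 1.0]]
```

View pics/scene0.png

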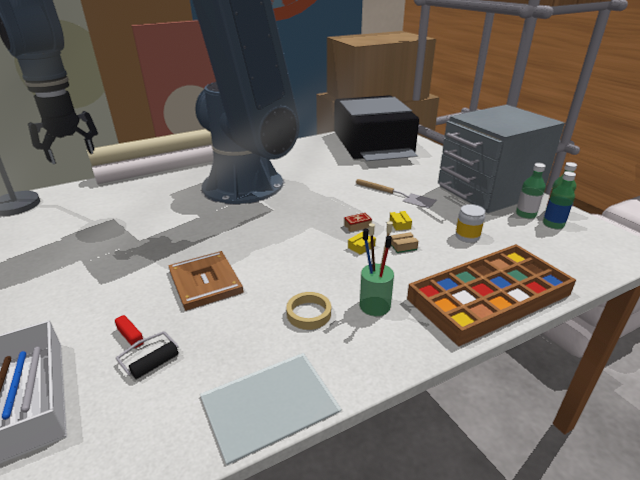

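View pics/top0.png

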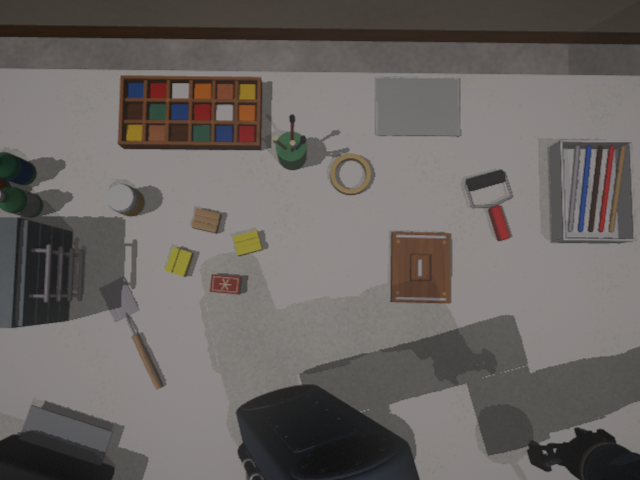

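The candidates in the top image are a wood-backed block at (207,220), yellow ones at (179,262) and (247,242), and the red-faced spare at (225,284). By the description it should be the one at (207,220), so I'll check it in close crops.

```bash
python3 - <<'E'
from plant import *
import cv2,numpy as np
a=get_image("top")["color"][:,:,::-1];b=get_image("scene")["color"][:,:,::-1]
c1=cv2.resize(a[195:305,150:280],None,fx=3,fy=3,interpolation=cv2.INTER_CUBIC)
c2=cv2.resize(b[200:260,335:435],None,fx=4,fy=4,interpolation=cv2.INTER_CUBIC)
c3=cv2.resize(a[225:310,380:460],None,fx=3,fy=3,interpolation=cv2.INTER_CUBIC)
o=np.zeros((600,800,3),np.uint8)
o[:330,:390]=c1;o[:240,395:795]=c2;o[340:595,:240]=c3
c4=cv2.resize(b[245:310,160:250],None,fx=4,fy=4,interpolation=cv2.INTER_CUBIC)
o[300:560,400:760]=c4
cv2.imwrite("pics/crop0.png",o)
E
```

```text
(no output)
```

View pics/crop0.png

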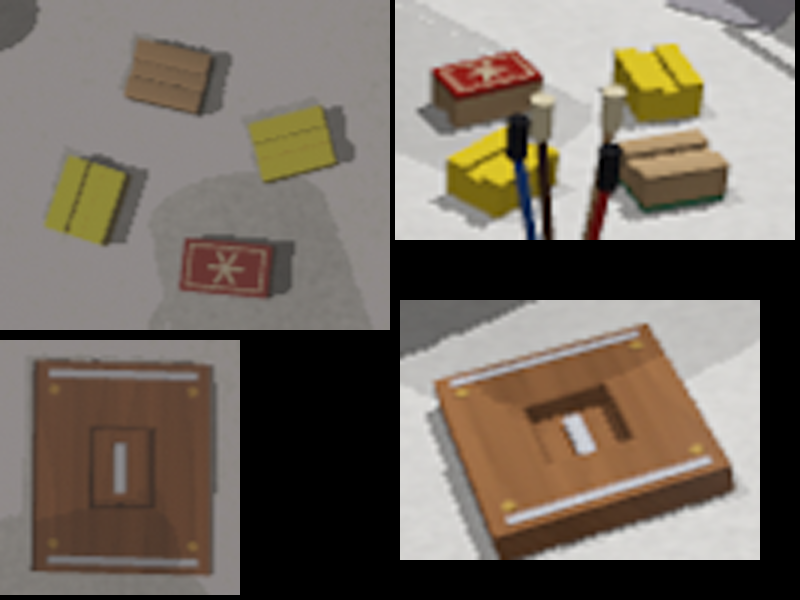

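The crops show that the block at top (207,220), scene (403,240), is bare wood with a dark green bottom edge, so that is the target. The two yellow ones are decoys and the red one is the spare. Next I'll measure the block and jig poses.

```bash
cat > h.py <<'E'
from plant import *
import cv2, numpy as np
from scipy.spatial.transform import Rotation as Ro
from scipy.optimize import minimize
def proj(im,P):
    P=np.atleast_2d(P);E=im["extrinsics"];c=(P-E[:3,3])@E[:3,:3]
    q=np.c_[c[:,0],-c[:,1],-c[:,2]]@im["camera_matrix"].T
    return q[:,:2]/q[:,2:]
def cloud(im):
    K=im["camera_matrix"];d=im["depth"];v,u=np.mgrid[:480,:640]
    x=(u-K[0,2])/K[0,0]*d;y=(v-K[1,2])/K[1,1]*d
    c=np.stack([x,-y,-d],-1);E=im["extrinsics"]
    return c@E[:3,:3].T+E[:3,3]
def ray(im,u,v,z):
    K=im["camera_matrix"];E=im["extrinsics"]
    d=E[:3,:3]@np.array([(u-K[0,2])/K[0,0],-(v-K[1,2])/K[1,1],-1]);o=E[:3,3]
    return o+d*(z-o[2])/d[2]
def box(x,y,yaw,L,W,z0,z1):
    c,s=np.cos(yaw),np.sin(yaw)
    return np.array([[x+c*a-s*b,y+s*a+c*b,z] for a in(-L/2,L/2) for b in(-W/2,W/2) for z in(z0,z1)])
def fit(im,mask,x0,L,W,z0,z1):
    S=8
    ys,xs=np.where(mask);u0,v0=xs.min()-8,ys.min()-8;w,hh=xs.max()-u0+8,ys.max()-v0+8
    m=cv2.resize(mask[v0:v0+hh,u0:u0+w].astype(np.float32),None,fx=S,fy=S,interpolation=cv2.INTER_LINEAR)
    def cost(p):
        q=(proj(im,box(*p[:3],L,W,z0,z1))-[u0,v0]+.5)*S-.5
        hu=cv2.convexHull(q.astype(np.float32));o=np.zeros(m.shape,np.float32)
        cv2.fillConvexPoly(o,np.round(hu*16).astype(np.int32),1.0,shift=4)
        return np.abs(o-m).sum()/S/S
    best=None
    for dy in(0,.1,-.1):
        r=minimize(cost,[x0[0],x0[1],x0[2]+dy],method="Nelder-Mead",options=dict(initial_simplex=np.array([x0[0],x0[1],x0[2]+dy])+np.array([[0,0,0],[.006,0,0],[0,.006,0],[0,0,.1]]),xatol=1e-5,fatol=1e-3))
        if best is None or r.fun<best.fun:best=r
    return best.x,best.fun,mask.sum()
def tool():
    o=get_obs();return o["tcp_pos"],Ro.from_euler("xyz",o["tool_rot"],degrees=True)
E
python3 - <<'E'
from h import *
im=get_image("top");C=cloud(im);hsv=cv2.cvtColor(im["color"],cv2.COLOR_RGB2HSV)
bl=np.where((np.abs(C[...,2])<.01))
print("bench z",np.median(C[...,2][bl]))
for n,(u,v),L,W,H,g in [("block",(207,220),.06,.048,.028,-.1+np.pi/2),("jig",(421,268),.17,.14,.02,0),("spare",(225,284),.07,.042,.028,1.57)]:
    r=50 if n=="jig" else 22
    m=np.zeros((480,640),bool);win=hsv[v-r:v+r,u-r:u+r]
    m[v-r:v+r,u-r:u+r]=(win[...,1]>70)
    if n=="jig":m=cv2.morphologyEx(m.astype(np.uint8),cv2.MORPH_CLOSE,np.ones((9,9)))>0
    nn,lab,st,_=cv2.connectedComponentsWithStats(m.astype(np.uint8));k=lab[v,u] or 1+st[1:,4].argmax();m=lab==k
    m=cv2.morphologyEx(m.astype(np.uint8),cv2.MORPH_CLOSE,np.ones((5,5)))>0
    p=ray(im,u,v,H)
    print(n,"topz",np.median(C[v-3:v+4,u-8:u+9,2]),p.round(4),fit(im,m,[p[0],p[1],g],L,W,0,H))
E
```

```text
bench z 0.0006696650934205906
block topz 0.0246185600617701 [0.5868 0.2412 0.028 ] (array([0.58820438, 0.24615412, 1.34255867]), np.float64(70.0177001953125), np.int64(497))
jig topz 0.0077668099546635005 [ 0.4762 -0.275   0.02  ] (array([ 0.47870247, -0.27455104, -0.01440482]), np.float64(102.8447265625), np.int64(4107))
spare topz 0.028679684330704225 [0.4337 0.1946 0.028 ] (array([0.43432978, 0.19605644, 1.49941088]), np.float64(42.5469970703125), np.int64(525))
```

```bash
python3 - <<'E'
from h import *
im=get_image("top");hsv=cv2.cvtColor(im["color"],cv2.COLOR_RGB2HSV)
def ov(u,v,r,p,L,W,H,s):
    c=cv2.resize(im["color"][v-r:v+r,u-r:u+r,::-1],None,fx=s,fy=s,interpolation=cv2.INTER_NEAREST)
    q=(proj(im,box(*p,L,W,0,H))-[u-r,v-r]+.5)*s
    for i in range(8):cv2.circle(c,tuple(int(a) for a in q[i]),3,(255,255,0) if i%2 else (255,0,255),1)
    return c
a=ov(207,220,24,(.5882,.2462,1.3426),.06,.048,.028,8)
b=ov(421,268,42,(.4787,-.2746,-.0144),.17,.14,.02,5)
m=(hsv[220-24:220+24,207-24:207+24,1])
m=cv2.resize(cv2.cvtColor(m,cv2.COLOR_GRAY2BGR),None,fx=4,fy=4,interpolation=cv2.INTER_NEAREST)
o=np.zeros((600,800,3),np.uint8);o[:384,:384]=a;o[:420,380:800]=b;o[400:592,:192]=m
cv2.imwrite("pics/ov1.png",o)
E
```

```text
(no output)
```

View pics/ov1.png

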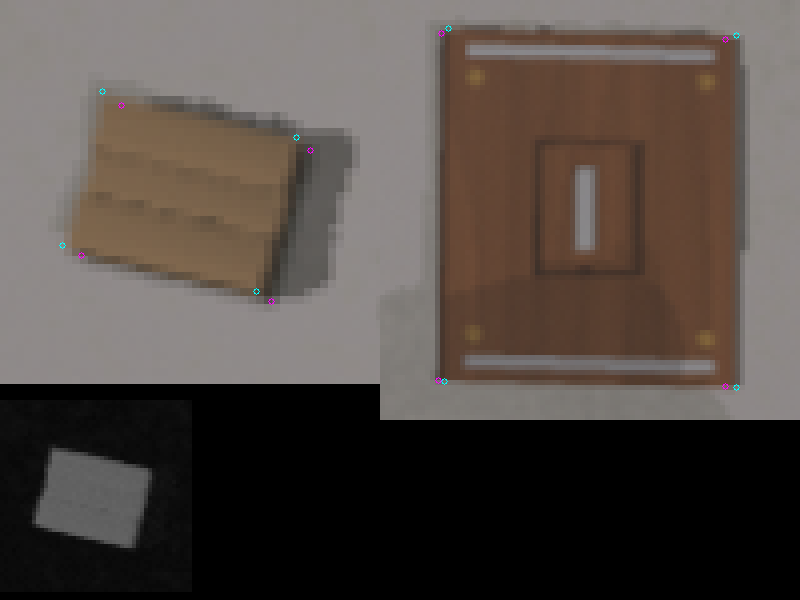

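```bash
python3 - <<'E'
from h import *
im=get_image("top");hsv=cv2.cvtColor(im["color"],cv2.COLOR_RGB2HSV)
def msk(u,v,r,f):
    m=np.zeros((480,640),np.uint8);m[v-r:v+r,u-r:u+r]=f(hsv[v-r:v+r,u-r:u+r])
    return m
m=msk(207,220,22,lambda w:w[...,1]>70);m=cv2.morphologyEx(m,cv2.MORPH_CLOSE,np.ones((3,3)))>0
for g in (1.34,):print("block top",fit(im,m,[.588,.243,g],.06,.048,.0279,.028))
m=msk(421,268,45,lambda w:w[...,1]>70);m=cv2.morphologyEx(m,cv2.MORPH_CLOSE,np.ones((11,11)))>0
print("jig top",fit(im,m,[.478,-.274,0],.17,.14,.0199,.02))
m=msk(421,268,18,lambda w:w[...,1]<80)>0
print("rib",m.sum(),fit(im,m,[.478,-.274,0],.04,.009,.0099,.010))
# scene check
im=get_image("scene")
c=cv2.resize(im["color"][220:265,380:430,::-1],None,fx=8,fy=8,interpolation=cv2.INTER_NEAREST)
for (p,L,W,H,off) in(((.588,.243,1.34),.06,.048,.028,0),):
  for i,q in enumerate((proj(im,box(*p,L,W,0,H))-[380,220]+.5)*8):cv2.circle(c,tuple(int(a) for a in q),3,(255,255,0) if i%2 else (255,0,255),1)
d=cv2.resize(im["color"][245:310,160:250,::-1],None,fx=4,fy=4,interpolation=cv2.INTER_NEAREST)
for i,q in enumerate((proj(im,np.r_[box(.4787,-.2746,-.0144,.17,.14,0,.02),box(.4787,-.2746,-.0144,.063,.051,.006,.02)])-[160,245]+.5)*4):cv2.circle(d,tuple(int(a) for a in q),3,(255,255,0) if i%2 else (255,0,255),1)
o=np.zeros((600,800,3),np.uint8);o[:360,:400]=c;o[:260,410:770]=d
cv2.imwrite("pics/ov2.png",o)
E
```

```text
block top (array([0.58684051, 0.24422165, 1.34746315]), np.float64(31.9368896484375), np.int64(501))
jig top (array([ 0.47869717, -0.27317102, -0.019083  ]), np.float64(97.7674560546875), np.int64(4110))
rib 85 (array([ 0.47868183, -0.27437672, -0.00875257]), np.float64(22.2044677734375), np.int64(85))
```

View pics/ov2.png

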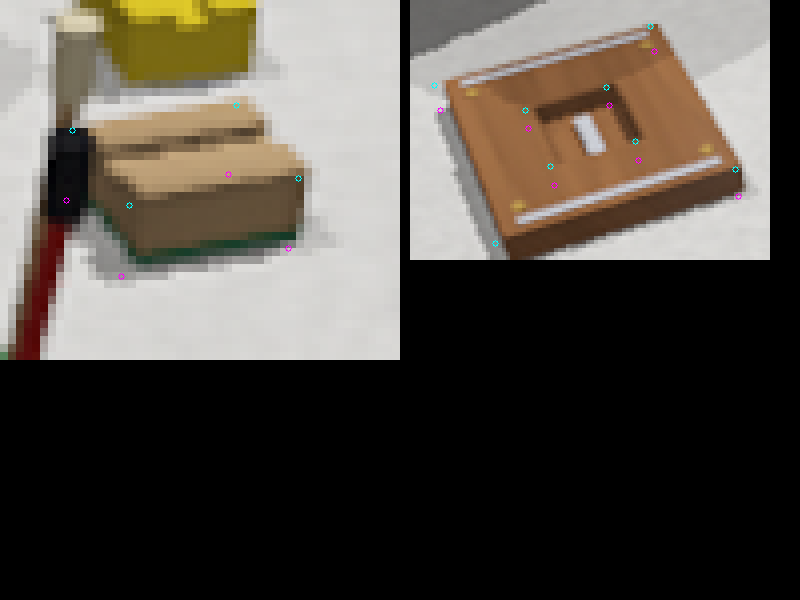

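```bash
python3 - <<'E'
from h import *
p,R=tool();print(R.as_matrix().round(3)); h=np.radians(-74.43);print("head",np.cos(h),np.sin(h))
a=get_image("top");b=get_image("scene")
for im in(a,b):
    C=cloud(im);
    g=(C[...,0]>.3)&(C[...,0]<.6)&(C[...,1]>-.15)&(C[...,1]<.08)&(abs(C[...,2])<.02)
    P=C[g];A=np.c_[P[:,:2],np.ones(len(P))];print("plane",np.linalg.lstsq(A,P[:,2],rcond=None)[0])
    for nm,x,y,r,z in(("jig",.4787,-.274,.11,.015),("block",.587,.244,.045,.018)):
        m=(C[...,2]>z)&(C[...,2]<z+.02)&(abs(C[...,0]-x)<r)&(abs(C[...,1]-y)<r)
        rc=cv2.minAreaRect(C[m][:,:2].astype(np.float32)*1000);print(nm,m.sum(),rc,C[m][:,2].mean())
    c=b["color"]
for n,im,(u,v) in(("top",a,(570,440)),("scene",b,(62,120))):
    q=proj(im,[p+R.apply([x,y,0]) for x,y in((0,0),(.073,0),(.073,.0425),(.073,-.0425))]);print(n,q.round(1).tolist())
E
```

```text
[[-0.     0.268 -0.963]
 [ 0.    -0.963 -0.268]
 [-1.    -0.     0.   ]]
head 0.26841547303468444 -0.9633032408517925
plane [ 0.00140651 -0.00122445 -0.00020698]
jig 3524 ((479.3883972167969, -272.60968017578125), (142.55712890625, 170.42112731933594), 89.13421630859375) 0.021015376702203242
block 510 ((588.090576171875, 245.958984375), (61.49286651611328, 48.6186637878418), 77.38541412353516) 0.026700917172799488
plane [ 0.00028065  0.00013232 -0.00014392]
jig 2232 ((477.6908264160156, -270.309326171875), (140.4084014892578, 176.5374298095703), 89.06554412841797) 0.01984459754049474
block 294 ((585.8895874023438, 248.88522338867188), (63.0433235168457, 53.78752517700195), 77.91585540771484) 0.02585524692430973
top [[567.3, 448.3], [549.6, 437.6], [570.1, 431.8], [529.1, 443.5]]
scene [[64.0, 135.2], [73.1, 162.8], [55.7, 167.5], [89.9, 158.3]]
```

```bash
cat >> h.py <<'E'
P0=np.array([.054,0,0])
def rot_of(d,w):
    d=np.array(d,float);d/=np.linalg.norm(d);w=np.array(w,float);w-=d*(w@d);w/=np.linalg.norm(w)
    return Ro.from_matrix(np.c_[d,w,np.cross(d,w)])
def plan(G,d,w,maxdeg=7.0,maxt=.038):
    p,R=tool();T=rot_of(d,w);G=np.array(G,float);g=p+R.apply(P0)
    rv=np.degrees((R.inv()*T).as_rotvec());n=max(1,int(np.ceil(np.linalg.norm(rv)/maxdeg)))
    r=rv/n;t=P0-Ro.from_rotvec(np.radians(r)).apply(P0)
    print("grasp now",g.round(4),"d",R.apply([1,0,0]).round(3),"w",R.apply([0,1,0]).round(3))
    print("ROT total",rv.round(2),"rows",n,"dr",r.round(2).tolist(),"tr(pivot)",t.round(4).tolist())
    for nm,Q in(("now",R),("after rot",T)):
        s=Q.inv().apply(G-g);m=max(1,int(np.ceil(np.linalg.norm(s)/maxt)));print("SHIFT",nm,"axes total",s.round(4).tolist(),"rows",m,(s/m).round(4).tolist())
def up(G,dz):G=np.array(G,float);G[2]+=dz;return G
def dirs(yaw,t): # block long axis e at yaw: pick direction (down, leaning so it points to -e)
    e=np.array([np.cos(np.radians(yaw)),np.sin(np.radians(yaw)),0]);t=np.radians(t)
    return e,np.array([0,0,-1])*np.cos(t)-e*np.sin(t)
E
python3 - <<'E'
from h import *
e,d=dirs(77.3,0)
w=np.array([e[1],-e[0],0])
plan([.587,.246,.15],d,w)
E
```

```text
grasp now [ 0.1342 -0.4816  0.2499] d [-0.  0. -1.] w [ 0.268 -0.963 -0.   ]
ROT total [-61.73  -0.     0.  ] rows 9 dr [-6.86, -0.0, 0.0] tr(pivot) [0.0, -0.0, -0.0]
SHIFT now axes total [0.0999, -0.5794, -0.6315] rows 23 [0.0043, -0.0252, -0.0275]
SHIFT after rot axes total [0.0999, 0.2817, -0.8094] rows 23 [0.0043, 0.0122, -0.0352]
```

{"method": "move_arm", "body": {
  "rows": [
    {"translation": [0,0,0],"dr": [-6.86,0,0],"fingers": 1},
    {"translation": [0,0,0],"dr": [-6.86,0,0],"fingers": 1},
    {"translation": [0,0,0],"dr": [-6.86,0,0],"fingers": 1},
    {"translation": [0,0,0],"dr": [-6.86,0,0],"fingers": 1},
    {"translation": [0,0,0],"dr": [-6.86,0,0],"fingers": 1},
    {"translation": [0,0,0],"dr": [-6.86,0,0],"fingers": 1},
    {"translation": [0,0,0],"dr": [-6.86,0,0],"fingers": 1},
    {"translation": [0,0.006,-0.018],"dr": [-6.86,0,0],"fingers": 1}
  ],
  "force": 50
}}

```text
clock: 1.17
tcp_pos: [0.1466, -0.4693, 0.3036]
tool_rot: [-39.5, 90.0, -148.8]
ft_force: [1.0, -0.3, 0.3]
gripper_width: 0.0855
```

{"method": "move_arm", "body": {
  "rows": [
    {"translation": [0,0.012,-0.034],"dr": [-6.86,0,0],"fingers": 1},
    {"translation": [0,0.012,-0.034],"dr": [0,0,0],"fingers": 1},
    {"translation": [0,0.012,-0.034],"dr": [0,0,0],"fingers": 1},
    {"translation": [0,0.012,-0.034],"dr": [0,0,0],"fingers": 1},
    {"translation": [0,0.012,-0.034],"dr": [0,0,0],"fingers": 1},
    {"translation": [0,0.012,-0.034],"dr": [0,0,0],"fingers": 1},
    {"translation": [0,0.012,-0.034],"dr": [0,0,0],"fingers": 1},
    {"translation": [0,0.012,-0.034],"dr": [0,0,0],"fingers": 1}
  ]
}}

```text
clock: 1.83
tcp_pos: [0.305, -0.2248, 0.3041]
tool_rot: [63.9, 90.0, -38.8]
ft_force: [-0.1, -0.3, 0.1]
gripper_width: 0.0853
```

{"method": "move_arm", "body": {
  "rows": [
    {"translation": [0,0.012,-0.034],"dr": [0,0,0],"fingers": 1},
    {"translation": [0,0.012,-0.034],"dr": [0,0,0],"fingers": 1},
    {"translation": [0,0.012,-0.034],"dr": [0,0,0],"fingers": 1},
    {"translation": [0,0.012,-0.034],"dr": [0,0,0],"fingers": 1},
    {"translation": [0,0.012,-0.034],"dr": [0,0,0],"fingers": 1},
    {"translation": [0,0.012,-0.034],"dr": [0,0,0],"fingers": 1},
    {"translation": [0,0.012,-0.034],"dr": [0,0,0],"fingers": 1},
    {"translation": [0,0.012,-0.034],"dr": [0,0,0],"fingers": 1}
  ]
}}

```text
clock: 2.5
tcp_pos: [0.4585, 0.0198, 0.304]
tool_rot: [100.3, 90.0, -2.4]
ft_force: [0.4, -1.8, 0.3]
gripper_width: 0.0853
```

```bash
python3 - <<'E'
from h import *
e,d=dirs(77.3,30)
w=np.array([e[1],-e[0],0])
plan([.587,.246,.15],d,w);print(get_obs()["joint_positions"].round(1))
E
```

```text
grasp now [0.4585 0.0198 0.25  ] d [ 0. -0. -1.] w [ 0.976 -0.219  0.   ]
ROT total [  0.03 -30.    -0.03] rows 5 dr [0.01, -6.0, -0.01] tr(pivot) [0.0003, 0.0, -0.0056]
SHIFT now axes total [0.1001, 0.0757, -0.2489] rows 8 [0.0125, 0.0095, -0.0311]
SHIFT after rot axes total [-0.0378, 0.0756, -0.2656] rows 8 [-0.0047, 0.0095, -0.0332]
[  2.5   7.3  -7.8  74.8  -0.  105.1]
```

{"method": "move_arm", "body": {
  "rows": [
    {"translation": [0,0.0095,-0.0311],"dr": [0,0,0],"fingers": 1},
    {"translation": [0,0.0095,-0.0311],"dr": [0,0,0],"fingers": 1},
    {"translation": [0,0.0095,-0.0311],"dr": [0,0,0],"fingers": 1},
    {"translation": [0,0.0095,-0.0311],"dr": [0,0,0],"fingers": 1},
    {"translation": [0,0.0095,-0.0311],"dr": [0,0,0],"fingers": 1},
    {"translation": [0,0.0095,-0.0311],"dr": [0,0,0],"fingers": 1},
    {"translation": [0,0.0095,-0.0311],"dr": [0,0,0],"fingers": 1},
    {"translation": [0,0.0095,-0.0311],"dr": [0,0,0],"fingers": 1}
  ]
}}

```text
clock: 3.17
tcp_pos: [0.5872, 0.2455, 0.3038]
tool_rot: [117.3, 90.0, 14.6]
ft_force: [0.8, -0.9, 0.4]
gripper_width: 0.0852
```

{"method": "move_arm", "body": {
  "rows": [
    {"translation": [0.0003,0,-0.0056],"dr": [0,-6,0],"fingers": 1},
    {"translation": [0.0003,0,-0.0056],"dr": [0,-6,0],"fingers": 1},
    {"translation": [0.0003,0,-0.0056],"dr": [0,-6,0],"fingers": 1},
    {"translation": [0.0003,0,-0.0056],"dr": [0,-6,0],"fingers": 1},
    {"translation": [0.0003,0,-0.0056],"dr": [0,-6,0],"fingers": 1},
    {"translation": [0,0,0],"dr": [0,0,0],"fingers": 1}
  ]
}}

```text
clock: 3.67
tcp_pos: [0.5938, 0.2724, 0.2855]
tool_rot: [0.8, 60.8, -101.7]
ft_force: [0.8, 1.0, -4.0]
gripper_width: 0.0851
```

```bash
cat > ov.py <<'E'
from h import *
import sys
def pads(w):
    p,R=tool();return p+R.apply([[x,s*w/2,z] for s in(1,-1) for x,z in((.073,-.011),(.073,.011),(.054,0))]+[[0,0,0]])
def show(name,crops,pts=[],bx=[]):
    o=np.zeros((600,800,3),np.uint8);x=0
    for cam,u0,v0,w,h,s in crops:
        im=get_image(cam);c=cv2.resize(im["color"][v0:v0+h,u0:u0+w,::-1],None,fx=s,fy=s,interpolation=cv2.INTER_CUBIC)
        f=lambda P:[tuple(int(a) for a in q) for q in (proj(im,P)-[u0,v0]+.5)*s]
        if len(pts):
            for q in f(pts):cv2.circle(c,q,3,(255,255,0),1)
        for b in bx:
            for q in f(b):cv2.circle(c,q,2,(255,0,255),-1)
        hh=min(c.shape[0],600);ww=min(c.shape[1],800-x);o[:hh,x:x+ww]=c[:hh,:ww];x+=c.shape[1]+4
    cv2.imwrite(f"pics/{name}.png",o)
E
python3 - <<'E'
from ov import *
e,d=dirs(77.3,30)
w=np.array([e[1],-e[0],0])
plan(np.array([.587,.246,.025])+.009*e,d,w);o=get_obs();print(o["joint_positions"].round(1))
show("g1",[("top",130,130,130,150,3),("scene",340,110,100,150,4)],pads(o["gripper_width"]))
E
```

```text
grasp now [0.5885 0.2466 0.2383] d [-0.099 -0.477 -0.873] w [ 0.977 -0.215  0.007]
ROT total [ 0.03 -0.83 -0.47] rows 1 dr [0.03, -0.83, -0.47] tr(pivot) [0.0, 0.0004, -0.0008]
SHIFT now axes total [0.1823, -0.0027, -0.111] rows 6 [0.0304, -0.0005, -0.0185]
SHIFT after rot axes total [0.1807, -0.0013, -0.1137] rows 6 [0.0301, -0.0002, -0.0189]
[ 32.1  54.3  59.4 116.2 -20.6 138.6]
```

View pics/g1.png

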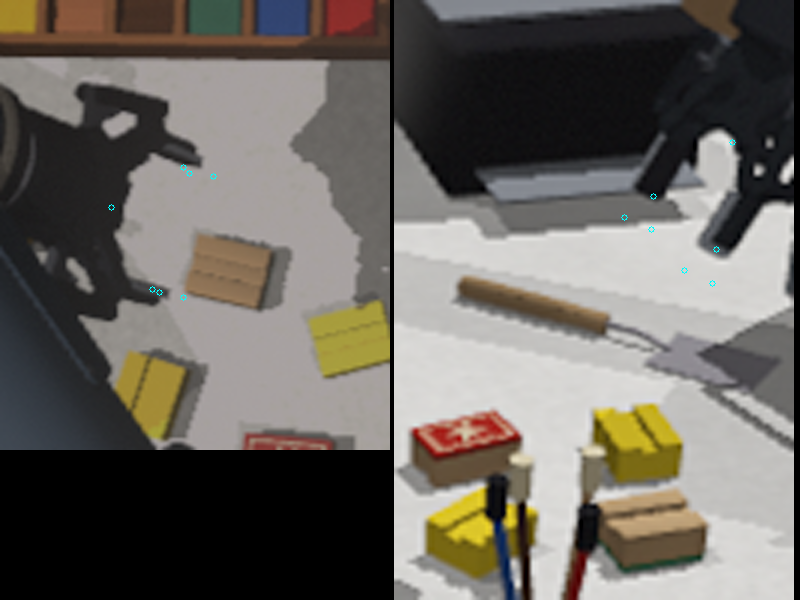

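{"method": "move_arm", "body": {
  "rows": [
    {"translation": [0.026,0,-0.016],"dr": [0,0,0],"fingers": 1},
    {"translation": [0.026,0,-0.016],"dr": [0,0,0],"fingers": 1},
    {"translation": [0.026,0,-0.016],"dr": [0,0,0],"fingers": 1},
    {"translation": [0.026,0,-0.016],"dr": [0,0,0],"fingers": 1},
    {"translation": [0.026,0,-0.016],"dr": [0,0,0],"fingers": 1},
    {"translation": [0,0,0],"dr": [0,0,0],"fingers": 1},
    {"translation": [0,0,0],"dr": [0,0,0],"fingers": 1}
  ]
}}

```text
clock: 4.35
tcp_pos: [0.5907, 0.2724, 0.144]
tool_rot: [0.1, 60.9, -102.5]
ft_force: [-0.1, -0.1, 0.6]
gripper_width: 0.0858
```

```bash
python3 - <<'E'
from ov import *
e,d=dirs(77.3,30)
w=np.array([e[1],-e[0],0])
plan(np.array([.587,.246,.026])+.009*e,d,w);o=get_obs();print(o["joint_positions"].round(1))
show("g2",[("top",130,130,130,150,3),("scene",340,110,100,150,4)],pads(o["gripper_width"]))
E
```

```text
grasp now [0.585  0.2468 0.0968] d [-0.106 -0.475 -0.874] w [ 0.976 -0.219  0.001]
ROT total [ 0.01 -0.9  -0.08] rows 1 dr [0.01, -0.9, -0.08] tr(pivot) [0.0, 0.0001, -0.0009]
SHIFT now axes total [0.0576, 0.0021, -0.042] rows 2 [0.0288, 0.001, -0.021]
SHIFT after rot axes total [0.057, 0.0022, -0.0429] rows 2 [0.0285, 0.0011, -0.0214]
[ 32.2  52.3  34.8  93.9 -20.2 138.7]
```

View pics/g2.png

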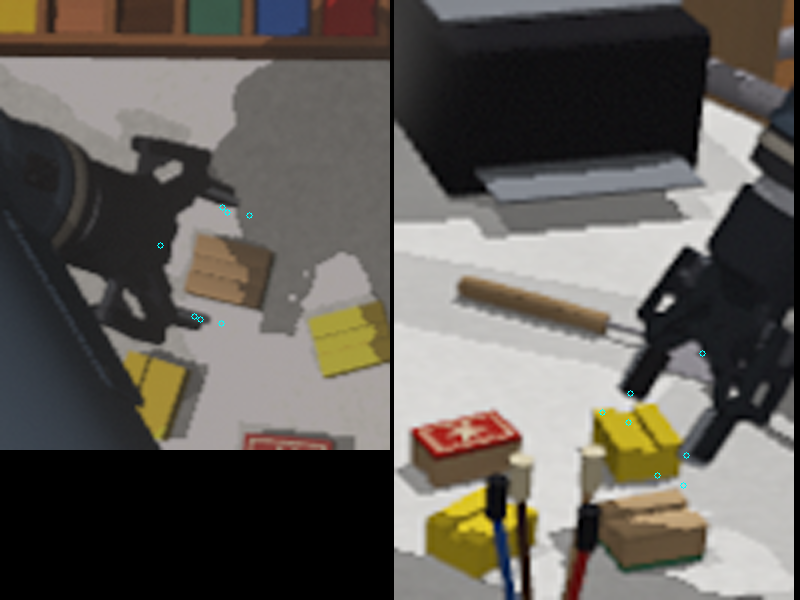

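{"method": "move_arm", "body": {
  "rows": [
    {"translation": [0,0,-0.0009],"dr": [0,-0.9,0],"fingers": 1},
    {"translation": [0.019,0.0007,-0.0143],"dr": [0,0,0],"fingers": 1},
    {"translation": [0.019,0.0007,-0.0143],"dr": [0,0,0],"fingers": 1},
    {"translation": [0.019,0.0007,-0.0143],"dr": [0,0,0],"fingers": 1},
    {"translation": [0,0,0],"dr": [0,0,0],"fingers": 1},
    {"translation": [0,0,0],"dr": [0,0,0],"fingers": 1}
  ]
}}

```text
clock: 4.95
tcp_pos: [0.5958, 0.2825, 0.0716]
tool_rot: [0.2, 60.0, -102.4]
ft_force: [-0.4, 0.2, 0.9]
gripper_width: 0.0854
```

```bash
python3 - <<'E'
from ov import *
e,d=dirs(77.3,30)
w=np.array([e[1],-e[0],0])
plan(np.array([.587,.246,.026])+.009*e,d,w);o=get_obs()
show("g3",[("top",130,130,130,150,3),("scene",340,110,100,150,4)],pads(o["gripper_width"]))
E
```

```text
grasp now [0.59   0.2561 0.0248] d [-0.107 -0.488 -0.866] w [ 0.976 -0.218  0.002]
ROT total [ 0.02  0.01 -0.16] rows 1 dr [0.02, 0.01, -0.16] tr(pivot) [0.0, 0.0001, 0.0]
SHIFT now axes total [-0.0003, -0.0007, 0.0019] rows 1 [-0.0003, -0.0007, 0.0019]
SHIFT after rot axes total [-0.0003, -0.0007, 0.0019] rows 1 [-0.0003, -0.0007, 0.0019]
```

View pics/g3.png

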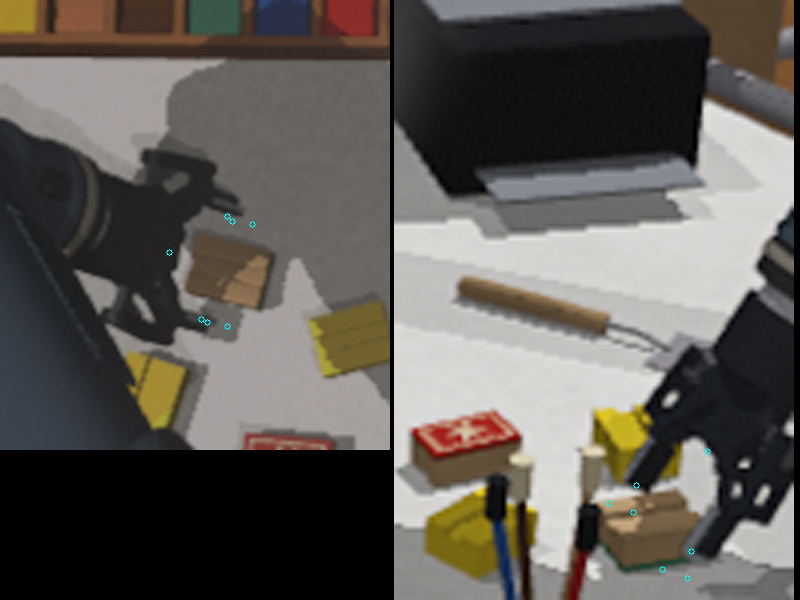

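The fingers straddle the wood block at top-crop (230,272), with the pads about (215,205) and (205,325), and they touch nothing else. Closing now.

{"method": "move_arm", "body": {
  "rows": [
    {"translation": [-0.0003,-0.0007,0.0019],"dr": [0,0,0],"fingers": -0.4},
    {"translation": [0,0,0],"dr": [0,0,0],"fingers": -0.4},
    {"translation": [0,0,0],"dr": [0,0,0],"fingers": -0.4},
    {"translation": [0,0,0],"dr": [0,0,0],"fingers": -0.4},
    {"translation": [0,0,0],"dr": [0,0,0],"fingers": -0.4},
    {"translation": [0,0,0],"dr": [0,0,0],"fingers": -0.4},
    {"translation": [0,0,0],"dr": [0,0,0],"fingers": -0.4}
  ]
}}

```text
clock: 5.63
tcp_pos: [0.5952, 0.2814, 0.0733]
tool_rot: [0.5, 60.1, -102.2]
ft_force: [-1.0, 1.7, 8.8]
gripper_width: 0.0471
```

{"method": "move_arm", "body": {
  "rows": [
    {"translation": [-0.013,0,0.0075],"dr": [0,0,0],"fingers": -0.4},
    {"translation": [-0.026,0,0.015],"dr": [0,0,0],"fingers": -0.4},
    {"translation": [-0.026,0,0.015],"dr": [0,0,0],"fingers": -0.4},
    {"translation": [-0.026,0,0.015],"dr": [0,0,0],"fingers": -0.4},
    {"translation": [-0.013,0,0.0075],"dr": [0,0,0],"fingers": -0.4},
    {"translation": [0,0,0],"dr": [0,0,0],"fingers": -0.4}
  ]
}}

```text
clock: 6.13
tcp_pos: [0.5954, 0.2817, 0.1964]
tool_rot: [0.8, 60.3, -101.9]
ft_force: [1.0, 0.5, -0.8]
gripper_width: 0.0473
```

```bash
python3 - <<'E'
from ov import *
o=get_obs();print(o["joint_positions"].round(1))
show("g4",[("top",130,130,130,150,3),("scene",340,110,100,150,4)],pads(o["gripper_width"]))
im=get_image("top")
for n,p in (("jar",(291,150)),("tape",(351,174)),("tin",(125,200))):print(n,ray(im,*p,.05).round(3))
# stand target at (x,y); e=+y originally ; jaw w=+x
t=np.radians(30)
plan([.45,0,.2],[0,-.5,-.866],[1,0,0])
E
```

```text
[ 32.8  53.6  44.9 103.1 -20.6 139.5]
jar [0.755 0.041 0.05 ]
tape [ 0.698 -0.103  0.05 ]
tin [0.63  0.432 0.05 ]
grasp now [0.5887 0.2549 0.1446] d [-0.107 -0.488 -0.866] w [ 0.976 -0.218  0.002]
ROT total [-10.99  -0.03   6.2 ] rows 2 dr [-5.49, -0.01, 3.1] tr(pivot) [0.0001, -0.0029, 0.0001]
SHIFT now axes total [0.0912, -0.0796, 0.2695] rows 8 [0.0114, -0.0099, 0.0337]
SHIFT after rot axes total [0.0795, -0.1387, 0.2484] rows 8 [0.0099, -0.0173, 0.031]
```

View pics/g4.png

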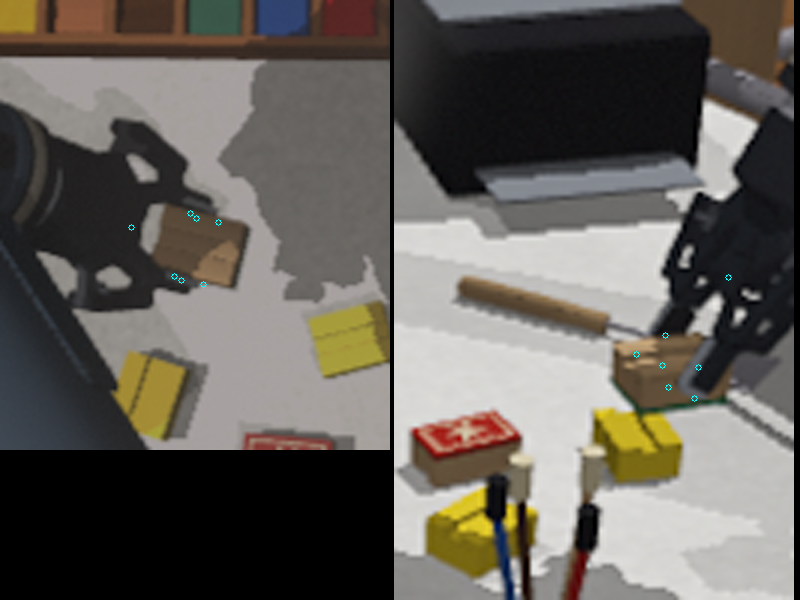

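{"method": "move_arm", "body": {
  "rows": [
    {"translation": [0.0114,-0.0099,0.0337],"dr": [0,0,0],"fingers": -0.4},
    {"translation": [0.0114,-0.0099,0.0337],"dr": [0,0,0],"fingers": -0.4},
    {"translation": [0.0114,-0.0099,0.0337],"dr": [0,0,0],"fingers": -0.4},
    {"translation": [0.0114,-0.0099,0.0337],"dr": [0,0,0],"fingers": -0.4},
    {"translation": [0.0114,-0.0099,0.0337],"dr": [0,0,0],"fingers": -0.4},
    {"translation": [0.0114,-0.0099,0.0337],"dr": [0,0,0],"fingers": -0.4},
    {"translation": [0.0114,-0.0099,0.0337],"dr": [0,0,0],"fingers": -0.4},
    {"translation": [0.0114,-0.0099,0.0337],"dr": [0,0,0],"fingers": -0.4}
  ]
}}

```text
clock: 6.95
tcp_pos: [0.4608, 0.0353, 0.2447]
tool_rot: [0.1, 60.0, -102.5]
ft_force: [-0.4, -0.7, -0.6]
gripper_width: 0.0465
```

```bash
python3 - <<'E'
from ov import *
o=get_obs();print(o["joint_positions"].round(1))
plan([.45,0,.2],[0,-.5,-.866],[1,0,0])
plan([.45,0,.2],[0,.866,-.5],[1,0,0])
E
```

```text
[ 17.5  20.1  -5.6  80.4 -25.6 123.8]
grasp now [0.455  0.0089 0.1979] d [-0.108 -0.488 -0.866] w [ 0.976 -0.218  0.001]
ROT total [-1.094e+01  1.000e-02  6.250e+00] rows 2 dr [-5.47, 0.0, 3.13] tr(pivot) [0.0001, -0.0029, 0.0001]
SHIFT now axes total [0.0031, -0.0029, 0.0095] rows 1 [0.0031, -0.0029, 0.0095]
SHIFT after rot axes total [0.0026, -0.005, 0.0088] rows 1 [0.0026, -0.005, 0.0088]
grasp now [0.455  0.0089 0.1979] d [-0.108 -0.488 -0.866] w [ 0.976 -0.218  0.001]
ROT total [-13.5   89.61  -3.68] rows 13 dr [-1.04, 6.89, -0.28] tr(pivot) [0.0004, 0.0003, 0.0065]
SHIFT now axes total [0.0031, -0.0029, 0.0095] rows 1 [0.0031, -0.0029, 0.0095]
SHIFT after rot axes total [-0.0088, -0.005, 0.0026] rows 1 [-0.0088, -0.005, 0.0026]
```

{"method": "move_arm", "body": {
  "rows": [
    {"translation": [0.0001,-0.0029,0.0001],"dr": [-5.47,0,3.13],"fingers": -0.4},
    {"translation": [0.0001,-0.0029,0.0001],"dr": [-5.47,0,3.13],"fingers": -0.4},
    {"translation": [0.0004,0,0.0065],"dr": [0,6.92,0],"fingers": -0.4},
    {"translation": [0.0004,0,0.0065],"dr": [0,6.92,0],"fingers": -0.4},
    {"translation": [0.0004,0,0.0065],"dr": [0,6.92,0],"fingers": -0.4},
    {"translation": [0.0004,0,0.0065],"dr": [0,6.92,0],"fingers": -0.4},
    {"translation": [0.0004,0,0.0065],"dr": [0,6.92,0],"fingers": -0.4},
    {"translation": [0.0004,0,0.0065],"dr": [0,6.92,0],"fingers": -0.4}
  ]
}}

```text
clock: 7.62
tcp_pos: [0.4566, -0.0005, 0.2517]
tool_rot: [178.8, 78.1, 88.8]
ft_force: [-0.6, 1.2, -0.9]
gripper_width: 0.0468
```

{"method": "move_arm", "body": {
  "rows": [
    {"translation": [0.0004,0,0.0065],"dr": [0,6.92,0],"fingers": -0.4},
    {"translation": [0.0004,0,0.0065],"dr": [0,6.92,0],"fingers": -0.4},
    {"translation": [0.0004,0,0.0065],"dr": [0,6.92,0],"fingers": -0.4},
    {"translation": [0.0004,0,0.0065],"dr": [0,6.92,0],"fingers": -0.4},
    {"translation": [0.0004,0,0.0065],"dr": [0,6.92,0],"fingers": -0.4},
    {"translation": [0.0004,0,0.0065],"dr": [0,6.92,0],"fingers": -0.4},
    {"translation": [0.0004,0,0.0065],"dr": [0,6.92,0],"fingers": -0.4},
    {"translation": [0,0,0],"dr": [0,0,0],"fingers": -0.4}
  ]
}}

```text
clock: 8.28
tcp_pos: [0.4554, -0.037, 0.2199]
tool_rot: [-179.4, 29.3, 90.1]
ft_force: [-0.6, -0.7, -2.4]
gripper_width: 0.0465
```

```bash
python3 - <<'E'
from ov import *
o=get_obs();print(o["joint_positions"].round(1))
plan([.45,0,.2],[0,.866,-.5],[1,0,0])
show("g5",[("top",230,130,130,150,3),("scene",220,80,100,150,4)],pads(o["gripper_width"]))
E
```

```text
[-28.6  33.5  -6.9  90.3  49.8  42.3]
grasp now [0.4553 0.0101 0.1935] d [-0.002  0.872 -0.49 ] w [ 1.    -0.003 -0.009]
ROT total [-0.55 -0.69  0.13] rows 1 dr [-0.55, -0.69, 0.13] tr(pivot) [0.0, -0.0001, -0.0006]
SHIFT now axes total [-0.012, -0.0053, -0.0007] rows 1 [-0.012, -0.0053, -0.0007]
SHIFT after rot axes total [-0.012, -0.0053, -0.0006] rows 1 [-0.012, -0.0053, -0.0006]
```

View pics/g5.png

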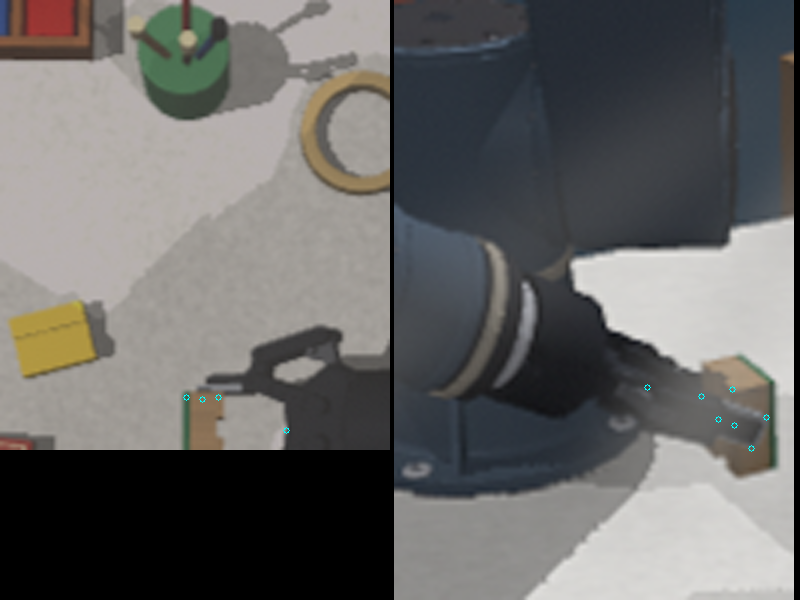

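{"method": "move_arm", "body": {
  "rows": [
    {"translation": [0,0,-0.0006],"dr": [-0.55,-0.69,0.13],"fingers": -0.4},
    {"translation": [0.0145,0,0.0252],"dr": [0,0,0],"fingers": -0.4},
    {"translation": [0.0145,0,0.0252],"dr": [0,0,0],"fingers": -0.4},
    {"translation": [0.0145,0,0.0252],"dr": [0,0,0],"fingers": -0.4},
    {"translation": [0.0145,0,0.0252],"dr": [0,0,0],"fingers": -0.4},
    {"translation": [0.0145,0,0.0252],"dr": [0,0,0],"fingers": -0.4},
    {"translation": [0,0,0],"dr": [0,0,0],"fingers": -0.4},
    {"translation": [0,0,0],"dr": [0,0,0],"fingers": -0.4}
  ]
}}

```text
clock: 9.05
tcp_pos: [0.459, -0.0373, 0.0826]
tool_rot: [179.1, 30.9, 89.8]
ft_force: [-0.2, 0.6, 0.2]
gripper_width: 0.047
```

```bash
python3 - <<'E'
from ov import *
o=get_obs();print(o["joint_positions"].round(1),o["ft_force"].round(1))
plan([.455,0.01,.040],[0,.866,-.5],[1,0,0])
show("g6",[("top",250,220,130,150,3),("scene",220,130,100,150,4)],pads(o["gripper_width"]))
E
```

```text
[-28.2  42.4 -12.8  72.9  49.3  43.1] [-0.2  0.6  0.2]
grasp now [0.4592 0.0091 0.055 ] d [ 0.003  0.858 -0.513] w [1.    0.004 0.013]
ROT total [ 0.77  0.85 -0.18] rows 1 dr [0.77, 0.85, -0.18] tr(pivot) [0.0, 0.0002, 0.0008]
SHIFT now axes total [0.0084, -0.0044, 0.0123] rows 1 [0.0084, -0.0044, 0.0123]
SHIFT after rot axes total [0.0083, -0.0042, 0.0125] rows 1 [0.0083, -0.0042, 0.0125]
```

View pics/g6.png

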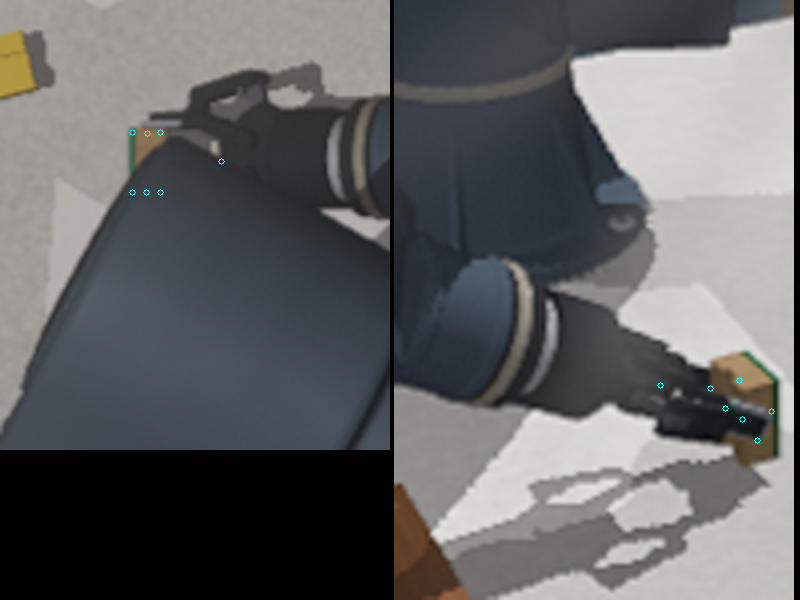

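{"method": "move_arm", "body": {
  "rows": [
    {"translation": [0,0.0002,0.0008],"dr": [0.77,0.85,-0.18],"fingers": -0.4},
    {"translation": [0.003,0,0.005],"dr": [0,0,0],"fingers": -0.4},
    {"translation": [0.003,0,0.005],"dr": [0,0,0],"fingers": -0.4},
    {"translation": [0,0,0],"dr": [0,0,0],"fingers": -0.4},
    {"translation": [0,0,0],"dr": [0,0,0],"fingers": -0.4},
    {"translation": [0,0,0],"dr": [0,0,0],"fingers": -0.4}
  ]
}}

```text
clock: 9.65
tcp_pos: [0.4588, -0.038, 0.0685]
tool_rot: [-179.9, 29.8, 90.0]
ft_force: [0.5, 1.1, -1.3]
gripper_width: 0.0469
```

```bash
python3 - <<'E'
from ov import *
o=get_obs();print(o["ft_force"].round(1))
plan([.459,0.01,.039],[0,.866,-.5],[1,0,0])
E
```

```text
[ 0.5  1.1 -1.3]
grasp now [0.4588 0.0088 0.0416] d [ 0.     0.867 -0.498] w [ 1.    -0.001 -0.002]
ROT total [-0.14 -0.16 -0.01] rows 1 dr [-0.14, -0.16, -0.01] tr(pivot) [0.0, 0.0, -0.0001]
SHIFT now axes total [0.0023, 0.0002, 0.0016] rows 1 [0.0023, 0.0002, 0.0016]
SHIFT after rot axes total [0.0023, 0.0002, 0.0016] rows 1 [0.0023, 0.0002, 0.0016]
```

{"method": "move_arm", "body": {
  "rows": [
    {"translation": [0.0005,0,0.0009],"dr": [0,0,0],"fingers": -0.4},
    {"translation": [0,0,0],"dr": [0,0,0],"fingers": -0.4},
    {"translation": [0.0005,0,0.0009],"dr": [0,0,0],"fingers": -0.4},
    {"translation": [0,0,0],"dr": [0,0,0],"fingers": -0.4}
  ]
}}

```text
clock: 9.98
tcp_pos: [0.4588, -0.0381, 0.0663]
tool_rot: [-179.9, 29.9, 90.0]
ft_force: [-0.0, 0.1, -1.0]
gripper_width: 0.047
```

{"method": "move_arm", "body": {
  "rows": [
    {"translation": [0.0003,0,0.0005],"dr": [0,0,0],"fingers": -0.4},
    {"translation": [0,0,0],"dr": [0,0,0],"fingers": -0.4},
    {"translation": [0,0,0],"dr": [0,0,0],"fingers": -0.4}
  ]
}}

```text
clock: 10.23
tcp_pos: [0.4588, -0.0381, 0.0659]
tool_rot: [-179.9, 29.9, 90.0]
ft_force: [-0.4, -0.8, -1.4]
gripper_width: 0.047
```

{"method": "move_arm", "body": {
  "rows": [
    {"translation": [0.0005,0,0.0009],"dr": [0,0,0],"fingers": -0.4},
    {"translation": [0,0,0],"dr": [0,0,0],"fingers": -0.4},
    {"translation": [0,0,0],"dr": [0,0,0],"fingers": -0.4}
  ]
}}

```text
clock: 10.48
tcp_pos: [0.4589, -0.038, 0.065]
tool_rot: [-179.9, 29.8, 90.0]
ft_force: [0.0, -0.1, 3.4]
gripper_width: 0.0471
```

{"method": "move_arm", "body": {
  "rows": [
    {"translation": [0.0005,0,0.0009],"dr": [0,0,0],"fingers": -0.4},
    {"translation": [0,0,0],"dr": [0,0,0],"fingers": -0.4},
    {"translation": [0,0,0],"dr": [0,0,0],"fingers": -0.4}
  ]
}}

```text
clock: 10.73
tcp_pos: [0.4588, -0.038, 0.0649]
tool_rot: [-179.9, 29.8, 89.9]
ft_force: [-6.5, -5.6, 21.5]
gripper_width: 0.0472
```

{"method": "move_arm", "body": {
  "rows": [
    {"translation": [-0.0005,0,-0.0008],"dr": [0,0,0],"fingers": -0.4},
    {"translation": [0,0,0],"dr": [0,0,0],"fingers": 0.3},
    {"translation": [0,0,0],"dr": [0,0,0],"fingers": 0.6},
    {"translation": [0,0,0],"dr": [0,0,0],"fingers": 1},
    {"translation": [0,0,0],"dr": [0,0,0],"fingers": 1},
    {"translation": [0,0,0],"dr": [0,0,0],"fingers": 1},
    {"translation": [0,0,0],"dr": [0,0,0],"fingers": 1}
  ]
}}

```text
clock: 11.32
tcp_pos: [0.4588, -0.0381, 0.0647]
tool_rot: [-179.9, 29.8, 90.0]
ft_force: [0.1, -0.8, 0.5]
gripper_width: 0.0853
```

```bash
python3 - <<'E'
from ov import *
o=get_obs();print(o["ft_force"].round(1))
show("g7",[("top",250,220,130,150,3),("scene",220,130,100,150,4)])
E
```

```text
[ 0.1 -0.8  0.5]
```

View pics/g7.png

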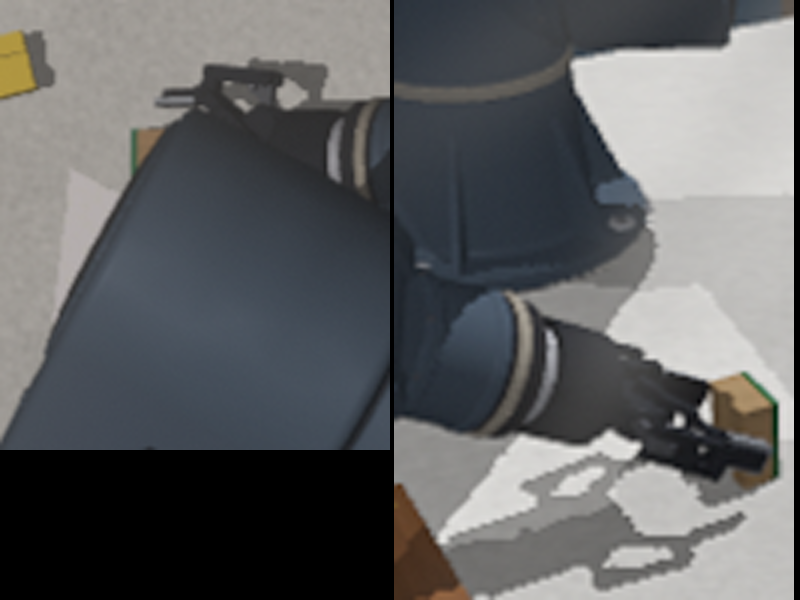

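{"method": "move_arm", "body": {
  "rows": [
    {"translation": [-0.015,0,0],"dr": [0,0,0],"fingers": 1},
    {"translation": [-0.03,0,0],"dr": [0,0,0],"fingers": 1},
    {"translation": [-0.038,0,0],"dr": [0,0,0],"fingers": 1},
    {"translation": [-0.038,0,0],"dr": [0,0,0],"fingers": 1},
    {"translation": [-0.038,0,0],"dr": [0,0,0],"fingers": 1},
    {"translation": [-0.02,0,-0.03],"dr": [0,0,0],"fingers": 1},
    {"translation": [-0.02,0,-0.03],"dr": [0,0,0],"fingers": 1},
    {"translation": [-0.02,0,-0.03],"dr": [0,0,0],"fingers": 1}
  ]
}}

```text
clock: 12.08
tcp_pos: [0.4587, -0.1838, 0.2531]
tool_rot: [-179.8, 29.8, 89.9]
ft_force: [1.0, -1.3, 0.3]
gripper_width: 0.0854
```

```bash
python3 - <<'E'
from ov import *
o=get_obs();print(o["tcp_pos"],o["joint_positions"].round(1))
show("g8",[("top",250,220,100,120,4),("scene",220,130,100,150,4)])
plan([.459,0.01,.25],[0,-.866,-.5],[1,0,0])
E
```

```text
[ 0.45865719 -0.18381145  0.25309695] [-40.7  43.3  14.6 109.9  41.2  30.2]
grasp now [ 0.4598 -0.1375  0.2292] d [ 0.004  0.866 -0.501] w [ 1.    -0.002  0.003]
ROT total [  -0.16 -119.94   -0.22] rows 18 dr [-0.01, -6.66, -0.01] tr(pivot) [0.0004, 0.0, -0.0063]
SHIFT now axes total [0.1172, -0.0011, -0.0918] rows 4 [0.0293, -0.0003, -0.023]
SHIFT after rot axes total [-0.1381, -0.0008, -0.0557] rows 4 [-0.0345, -0.0002, -0.0139]
```

View pics/g8.png

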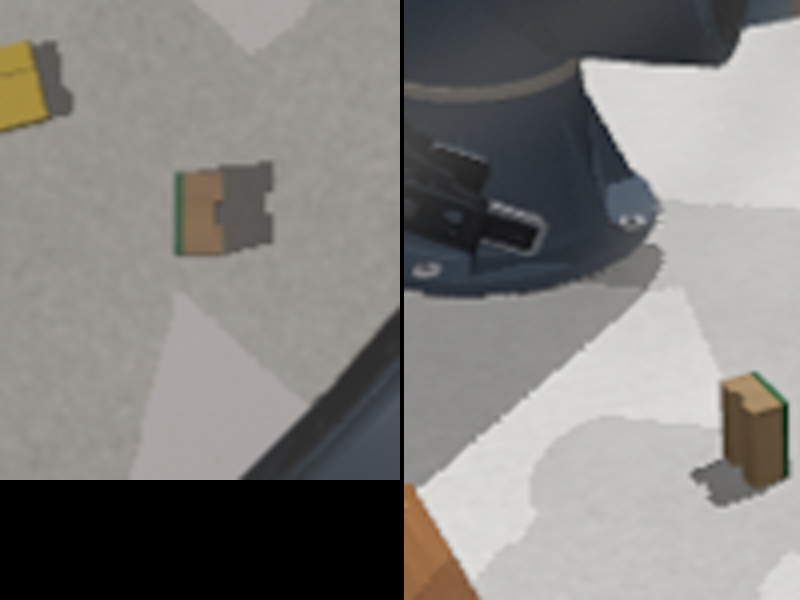

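```bash
python3 - <<'E'
from ov import *
im=get_image("top")
hsv=cv2.cvtColor(im["color"],cv2.COLOR_RGB2HSV)
m=np.zeros((480,640),np.uint8);w=hsv[255:290,285:310];m[255:290,285:310]=(w[...,1]>70)
ys,xs=np.where(m);print(m.sum(),xs.mean(),ys.mean())
print(ray(im,xs.mean(),ys.mean(),.06),fit(im,m>0,[.459,.021,0],.048,.028,.0599,.060))
s=get_image("scene");C=cloud(s);mm=(C[...,2]>.05)&(C[...,2]<.075)&(abs(C[...,0]-.459)<.05)&(abs(C[...,1]-.02)<.04)
print(cv2.minAreaRect(C[mm][:,:2].astype(np.float32)*1000))
C=cloud(im);mm=(C[...,2]>.05)&(C[...,2]<.075)&(abs(C[...,0]-.459)<.05)&(abs(C[...,1]-.02)<.04)
print(cv2.minAreaRect(C[mm][:,:2].astype(np.float32)*1000))
E
```

```text
198 299.42929292929296 273.04040404040404
[0.46023715 0.01734346 0.06      ] (array([0.46051543, 0.01791382, 0.00911081]), np.float64(60.359375), np.int64(198))
((461.16241455078125, 20.328777313232422), (29.35517120361328, 52.18069839477539), 88.67733764648438)
((461.5523681640625, 19.55223274230957), (44.49419403076172, 25.707828521728516), 0.5524343252182007)
```

{"method": "move_arm", "body": {
  "rows": [
    {"translation": [0.0015,0,-0.0244],"dr": [0,-6.66,0],"fingers": 0.6},
    {"translation": [0.0015,0,-0.0244],"dr": [0,-6.66,0],"fingers": 0.6},
    {"translation": [0.0015,0,-0.0244],"dr": [0,-6.66,0],"fingers": 0.6},
    {"translation": [0.0015,0,-0.0244],"dr": [0,-6.66,0],"fingers": 0.6},
    {"translation": [0.0015,0,-0.0244],"dr": [0,-6.66,0],"fingers": 0.6},
    {"translation": [0.0015,0,-0.0244],"dr": [0,-6.66,0],"fingers": 0.6},
    {"translation": [0.0015,0,-0.0244],"dr": [0,-6.66,0],"fingers": 0.6},
    {"translation": [0.0015,0,-0.0244],"dr": [0,-6.66,0],"fingers": 0.6}
  ]
}}

```text
clock: 12.95
tcp_pos: [0.4593, -0.0248, 0.3563]
tool_rot: [179.0, 83.4, 88.8]
ft_force: [0.2, -0.5, -1.1]
gripper_width: 0.0681
```

{"method": "move_arm", "body": {
  "rows": [
    {"translation": [0.0015,0,-0.0244],"dr": [0,-6.66,0],"fingers": 0.6},
    {"translation": [0.0015,0,-0.0244],"dr": [0,-6.66,0],"fingers": 0.6},
    {"translation": [0.0015,0,-0.0244],"dr": [0,-6.66,0],"fingers": 0.6},
    {"translation": [0.0015,0,-0.0244],"dr": [0,-6.66,0],"fingers": 0.6},
    {"translation": [0.0015,0,-0.0244],"dr": [0,-6.66,0],"fingers": 0.6},
    {"translation": [0.0015,0,-0.0244],"dr": [0,-6.66,0],"fingers": 0.6},
    {"translation": [0.0015,0,-0.0244],"dr": [0,-6.66,0],"fingers": 0.6},
    {"translation": [0.0015,0,-0.0244],"dr": [0,-6.66,0],"fingers": 0.6}
  ]
}}

```text
clock: 13.62
tcp_pos: [0.4593, 0.1525, 0.2913]
tool_rot: [-0.0, 43.7, -89.9]
ft_force: [0.3, -0.7, 0.5]
gripper_width: 0.0682
```

```bash
python3 - <<'E'
from ov import *
o=get_obs();print(o["tcp_pos"],o["joint_positions"].round(1))
d=np.array([0,-.866,-.5])
plan(np.array([.460,0.037,.039])-.1*d,d,[1,0,0])
E
```

```text
[0.45926785 0.15253631 0.29131727] [ 35.6  30.5   8.9  99.6 -36.1 135.9]
grasp now [0.4593 0.1135 0.254 ] d [ 0.001 -0.723 -0.691] w [ 1.     0.002 -0.   ]
ROT total [  0.06 -13.72  -0.07] rows 2 dr [0.03, -6.86, -0.03] tr(pivot) [0.0004, 0.0, -0.0064]
SHIFT now axes total [0.1067, 0.0007, -0.1262] rows 5 [0.0213, 0.0001, -0.0252]
SHIFT after rot axes total [0.0738, 0.0007, -0.1479] rows 5 [0.0148, 0.0001, -0.0296]
```

{"method": "move_arm", "body": {
  "rows": [
    {"translation": [0.0213,0.0001,-0.0252],"dr": [0,0,0],"fingers": 0.6},
    {"translation": [0.0213,0.0001,-0.0252],"dr": [0,0,0],"fingers": 0.6},
    {"translation": [0.0213,0.0001,-0.0252],"dr": [0,0,0],"fingers": 0.6},
    {"translation": [0.0213,0.0001,-0.0252],"dr": [0,0,0],"fingers": 0.6},
    {"translation": [0.0213,0.0001,-0.0252],"dr": [0,0,0],"fingers": 0.6},
    {"translation": [0.0004,0,-0.0064],"dr": [0,-6.86,0],"fingers": 0.6},
    {"translation": [0.0004,0,-0.0064],"dr": [0,-6.86,0],"fingers": 0.6},
    {"translation": [0,0,0],"dr": [0,0,0],"fingers": 0.6}
  ]
}}

```text
clock: 14.28
tcp_pos: [0.4566, 0.1686, 0.1101]
tool_rot: [-1.0, 29.3, -90.4]
ft_force: [-2.1, -0.3, -3.0]
gripper_width: 0.0687
```

```bash
python3 - <<'E'
from ov import *
o=get_obs();print(o["tcp_pos"],o["joint_positions"].round(1))
d=np.array([0,-.866,-.5])
plan(np.array([.460,0.037,.039]),d,[1,0,0])
show("g9",[("top",220,190,120,120,4),("scene",240,130,80,120,4)],bx=[box(.4600,.020,np.pi/2,.028,.048,0,.06)])
E
```

```text
[0.45659346 0.16864383 0.11008049] [ 39.7  50.7   5.7  94.  -41.8 148.9]
grasp now [0.4562 0.1216 0.0836] d [-0.007 -0.872 -0.49 ] w [ 1.     0.001 -0.015]
ROT total [0.76 0.65 0.39] rows 1 dr [0.76, 0.65, 0.39] tr(pivot) [0.0, -0.0004, 0.0006]
SHIFT now axes total [0.0956, 0.0044, 0.0026] rows 3 [0.0319, 0.0015, 0.0009]
SHIFT after rot axes total [0.0956, 0.0038, 0.0036] rows 3 [0.0319, 0.0013, 0.0012]
```

View pics/g9.png

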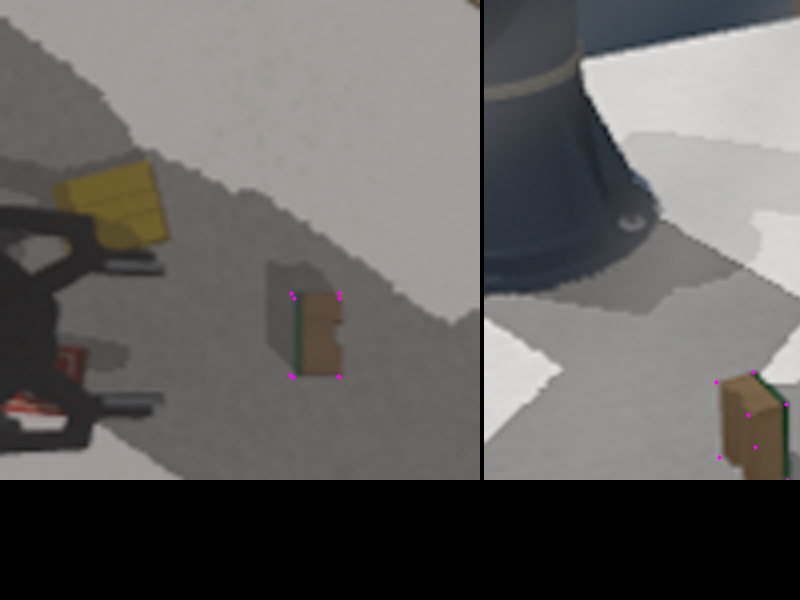

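{"method": "move_arm", "body": {
  "rows": [
    {"translation": [0.02,0,0],"dr": [0,0,0],"fingers": 0.6},
    {"translation": [0,0,0],"dr": [0,0,0],"fingers": 0.6},
    {"translation": [0,0,0],"dr": [0,0,0],"fingers": 0.6},
    {"translation": [0,0,0],"dr": [0,0,0],"fingers": 0.6}
  ]
}}

```text
clock: 14.72
tcp_pos: [0.4599, 0.1523, 0.1091]
tool_rot: [0.0, 30.5, -90.1]
ft_force: [0.2, 0.7, -0.3]
gripper_width: 0.0686
```

```bash
python3 - <<'E'
from ov import *
d=np.array([0,-.866,-.5])
plan(np.array([.460,0.0365,.039]),d,[1,0,0])
E
```

```text
grasp now [0.4599 0.1058 0.0816] d [-0.002 -0.861 -0.508] w [ 1.    -0.002  0.001]
ROT total [-0.1  -0.53  0.09] rows 1 dr [-0.1, -0.53, 0.09] tr(pivot) [0.0, -0.0001, -0.0005]
SHIFT now axes total [0.0814, 0.0003, -0.0015] rows 3 [0.0271, 0.0001, -0.0005]
SHIFT after rot axes total [0.0813, 0.0001, -0.0023] rows 3 [0.0271, 0.0, -0.0008]
```

{"method": "move_arm", "body": {
  "rows": [
    {"translation": [0,0,-0.0005],"dr": [-0.1,-0.53,0.09],"fingers": 0.6},
    {"translation": [0.027,0,-0.0008],"dr": [0,0,0],"fingers": 0.6},
    {"translation": [0.027,0,-0.0008],"dr": [0,0,0],"fingers": 0.6},
    {"translation": [0.018,0,-0.0007],"dr": [0,0,0],"fingers": 0.6},
    {"translation": [0.009,0,0],"dr": [0,0,0],"fingers": 0.6},
    {"translation": [0,0,0],"dr": [0,0,0],"fingers": 0.6},
    {"translation": [0,0,0],"dr": [0,0,0],"fingers": 0.6},
    {"translation": [0,0,0],"dr": [0,0,0],"fingers": 0.6}
  ]
}}

```text
clock: 15.38
tcp_pos: [0.4598, 0.0843, 0.0651]
tool_rot: [-0.1, 29.8, -90.0]
ft_force: [0.1, 0.4, 0.6]
gripper_width: 0.0681
```

```bash
python3 - <<'E'
from ov import *
d=np.array([0,-.866,-.5])
plan(np.array([.460,0.0365,.039]),d,[1,0,0]);print(get_obs()["ft_force"].round(1))
show("g10",[("top",220,190,120,120,4),("scene",240,160,80,120,4)],bx=[box(.4600,.0195,np.pi/2,.028,.048,0,.06)])
E
```

```text
grasp now [0.4599 0.0374 0.0382] d [ 0.    -0.868 -0.497] w [ 1.     0.002 -0.002]
ROT total [ 0.15  0.19 -0.02] rows 1 dr [0.15, 0.19, -0.02] tr(pivot) [0.0, 0.0, 0.0002]
SHIFT now axes total [0.0004, 0.0001, 0.0011] rows 1 [0.0004, 0.0001, 0.0011]
SHIFT after rot axes total [0.0004, 0.0001, 0.0011] rows 1 [0.0004, 0.0001, 0.0011]
[0.1 0.4 0.6]
```

View pics/g10.png

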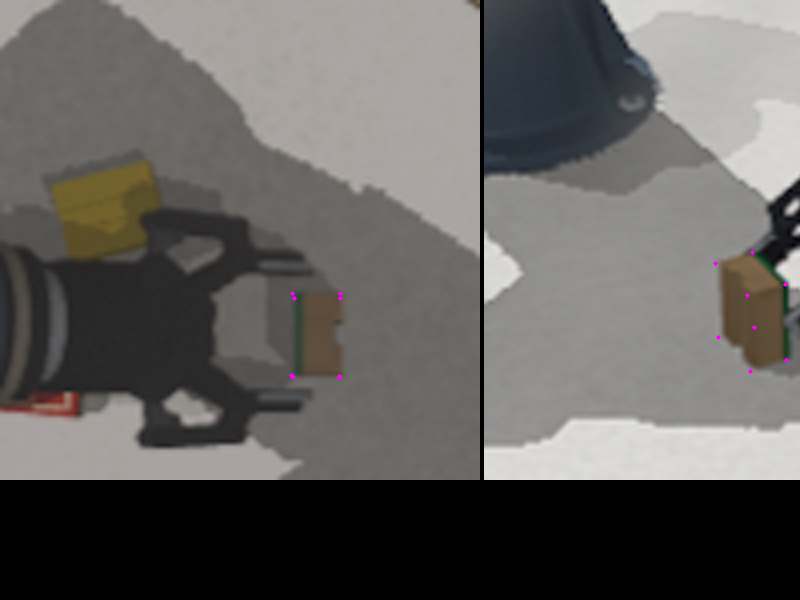

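{"method": "move_arm", "body": {
  "rows": [
    {"translation": [0.0023,0,0.0024],"dr": [0.1,0.19,0],"fingers": 0.6},
    {"translation": [0,0,0],"dr": [0,0,0],"fingers": 0.3},
    {"translation": [0,0,0],"dr": [0,0,0],"fingers": 0},
    {"translation": [0,0,0],"dr": [0,0,0],"fingers": -0.4},
    {"translation": [0,0,0],"dr": [0,0,0],"fingers": -0.4},
    {"translation": [0,0,0],"dr": [0,0,0],"fingers": -0.4},
    {"translation": [0,0,0],"dr": [0,0,0],"fingers": -0.4}
  ],
  "force": 40
}}

```text
clock: 16.07
tcp_pos: [0.4595, 0.0801, 0.0657]
tool_rot: [-0.1, 29.9, -90.0]
ft_force: [-0.5, 2.8, 6.6]
gripper_width: 0.0472
```

```bash
python3 - <<'E'
from ov import *
d=np.array([0,-.866,-.5])
plan(np.array([.460,0.034,.040]),d,[1,0,0]);print(get_obs()["ft_force"].round(1))
show("g11",[("top",220,190,120,120,4),("scene",240,160,80,120,4)],bx=[box(.4600,.0195,np.pi/2,.028,.048,0,.06)])
E
```

```text
grasp now [0.4595 0.0334 0.0387] d [-0.    -0.866 -0.499] w [ 1.     0.    -0.001]
ROT total [0.08 0.05 0.02] rows 1 dr [0.08, 0.05, 0.02] tr(pivot) [0.0, -0.0, 0.0001]
SHIFT now axes total [-0.0012, 0.0005, 0.0008] rows 1 [-0.0012, 0.0005, 0.0008]
SHIFT after rot axes total [-0.0012, 0.0005, 0.0008] rows 1 [-0.0012, 0.0005, 0.0008]
[-0.5  2.8  6.6]
```

View pics/g11.png

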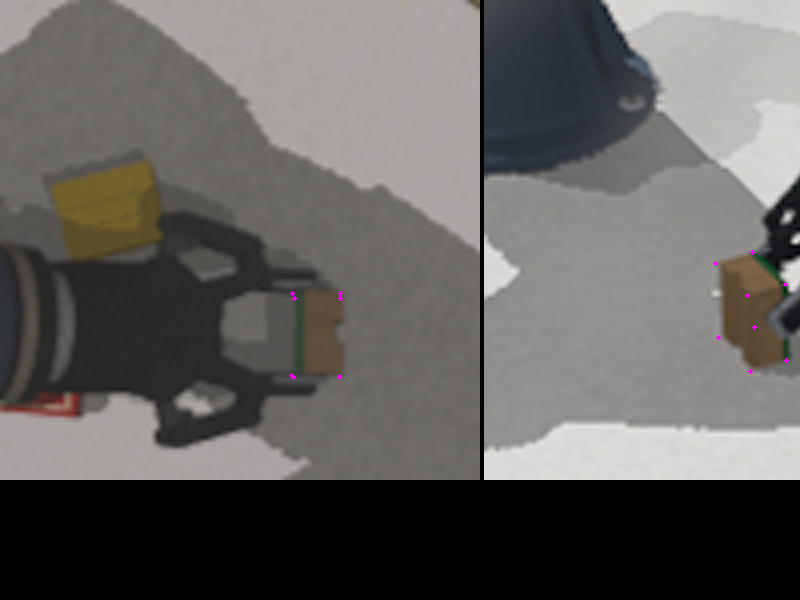

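{"method": "move_arm", "body": {
  "rows": [
    {"translation": [-0.005,0,0.0087],"dr": [0,0,0],"fingers": -0.4},
    {"translation": [-0.015,0,0.026],"dr": [0,0,0],"fingers": -0.4},
    {"translation": [-0.015,0,0.026],"dr": [0,0,0],"fingers": -0.4},
    {"translation": [-0.015,0,0.026],"dr": [0,0,0],"fingers": -0.4},
    {"translation": [-0.015,0,0.026],"dr": [0,0,0],"fingers": -0.4},
    {"translation": [-0.015,0,0.026],"dr": [0,0,0],"fingers": -0.4},
    {"translation": [0.0004,0,0.0065],"dr": [0,6.92,0],"fingers": -0.4},
    {"translation": [0.0004,0,0.0065],"dr": [0,6.92,0],"fingers": -0.4}
  ]
}}

```text
clock: 16.83
tcp_pos: [0.46, 0.0733, 0.2367]
tool_rot: [-0.2, 44.1, -89.9]
ft_force: [-0.7, -1.3, -0.9]
gripper_width: 0.0473
```

{"method": "move_arm", "body": {
  "rows": [
    {"translation": [0.0004,0,0.0065],"dr": [0,6.92,0],"fingers": -0.4},
    {"translation": [0.0004,0,0.0065],"dr": [0,6.92,0],"fingers": -0.4},
    {"translation": [0.0004,0,0.0065],"dr": [0,6.92,0],"fingers": -0.4},
    {"translation": [0.0004,0,0.0065],"dr": [0,6.92,0],"fingers": -0.4},
    {"translation": [0.0004,0,0.0065],"dr": [0,6.92,0],"fingers": -0.4},
    {"translation": [0.0004,0,0.0065],"dr": [0,6.92,0],"fingers": -0.4},
    {"translation": [0.0004,0,0.0065],"dr": [0,6.92,0],"fingers": -0.4},
    {"translation": [0.0004,0,0.0065],"dr": [0,6.92,0],"fingers": -0.4}
  ]
}}

```text
clock: 17.5
tcp_pos: [0.4596, 0.0245, 0.2536]
tool_rot: [179.2, 80.5, 89.2]
ft_force: [0.1, 0.8, -2.2]
gripper_width: 0.0471
```

```bash
python3 - <<'E'
from ov import *
o=get_obs();print(o["tcp_pos"],o["joint_positions"].round(1),o["gripper_width"])
plan([.4785+.009,-.273,.2],[.5,0,-.866],[0,-1,0])
plan([.4785+.009,-.273,.2],[0,.5,-.866],[1,0,0])
show("g12",[("top",220,190,120,120,4),("scene",200,80,90,150,4)])
E
```

```text
[0.45962595 0.02446304 0.25357846] [ -1.9   8.5 -14.3  67.4   9.5  88. ] 0.04710887829448024
grasp now [0.4598 0.0334 0.2003] d [ 0.002  0.165 -0.986] w [1.    0.    0.002]
ROT total [85.12 15.99 30.44] rows 14 dr [6.08, 1.14, 2.17] tr(pivot) [0.0, -0.0021, 0.001]
SHIFT now axes total [-0.0501, 0.0277, 0.3022] rows 9 [-0.0056, 0.0031, 0.0336]
SHIFT after rot axes total [0.0141, 0.3064, -0.0239] rows 9 [0.0016, 0.034, -0.0027]
grasp now [0.4598 0.0334 0.2003] d [ 0.002  0.165 -0.986] w [1.    0.    0.002]
ROT total [ 0.06 20.52 -0.12] rows 3 dr [0.02, 6.84, -0.04] tr(pivot) [0.0004, 0.0, 0.0064]
SHIFT now axes total [-0.0501, 0.0277, 0.3022] rows 9 [-0.0056, 0.0031, 0.0336]
SHIFT after rot axes total [-0.1529, 0.0277, 0.2655] rows 9 [-0.017, 0.0031, 0.0295]
```

View pics/g12.png

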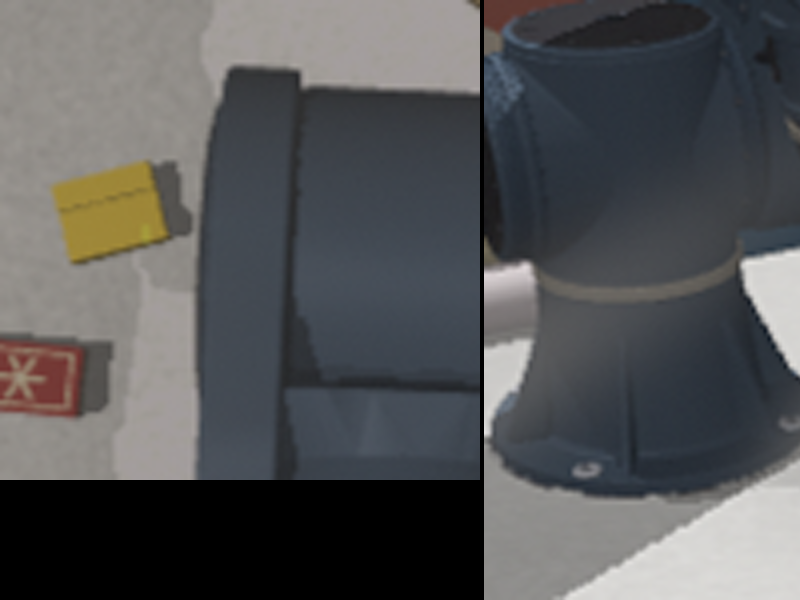

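{"method": "move_arm", "body": {
  "rows": [
    {"translation": [-0.0056,0.0031,0.0336],"dr": [0,0,0],"fingers": -0.4},
    {"translation": [-0.0056,0.0031,0.0336],"dr": [0,0,0],"fingers": -0.4},
    {"translation": [-0.0056,0.0031,0.0336],"dr": [0,0,0],"fingers": -0.4},
    {"translation": [-0.0056,0.0031,0.0336],"dr": [0,0,0],"fingers": -0.4},
    {"translation": [-0.0056,0.0031,0.0336],"dr": [0,0,0],"fingers": -0.4},
    {"translation": [-0.0056,0.0031,0.0336],"dr": [0,0,0],"fingers": -0.4},
    {"translation": [-0.0056,0.0031,0.0336],"dr": [0,0,0],"fingers": -0.4},
    {"translation": [-0.0056,0.0031,0.0336],"dr": [0,0,0],"fingers": -0.4}
  ]
}}

```text
clock: 18.27
tcp_pos: [0.4843, -0.2488, 0.2534]
tool_rot: [-178.7, 81.0, 91.4]
ft_force: [1.6, -0.2, -0.9]
gripper_width: 0.047
```

{"method": "move_arm", "body": {
  "rows": [
    {"translation": [-0.0056,0.0031,0.0336],"dr": [0,0,0],"fingers": -0.4},
    {"translation": [0,-0.0021,0.001],"dr": [6.08,1.14,2.17],"fingers": -0.4},
    {"translation": [0,-0.0021,0.001],"dr": [6.08,1.14,2.17],"fingers": -0.4},
    {"translation": [0,-0.0021,0.001],"dr": [6.08,1.14,2.17],"fingers": -0.4},
    {"translation": [0,-0.0021,0.001],"dr": [6.08,1.14,2.17],"fingers": -0.4},
    {"translation": [0,-0.0021,0.001],"dr": [6.08,1.14,2.17],"fingers": -0.4},
    {"translation": [0,-0.0021,0.001],"dr": [6.08,1.14,2.17],"fingers": -0.4},
    {"translation": [0,-0.0021,0.001],"dr": [6.08,1.14,2.17],"fingers": -0.4}
  ]
}}

```text
clock: 18.93
tcp_pos: [0.4719, -0.2828, 0.2511]
tool_rot: [167.1, 70.2, 32.6]
ft_force: [-0.0, 0.2, -2.0]
gripper_width: 0.0471
```

{"method": "move_arm", "body": {
  "rows": [
    {"translation": [0,-0.0021,0.001],"dr": [6.08,1.14,2.17],"fingers": -0.4},
    {"translation": [0,-0.0021,0.001],"dr": [6.08,1.14,2.17],"fingers": -0.4},
    {"translation": [0,-0.0021,0.001],"dr": [6.08,1.14,2.17],"fingers": -0.4},
    {"translation": [0,-0.0021,0.001],"dr": [6.08,1.14,2.17],"fingers": -0.4},
    {"translation": [0,-0.0021,0.001],"dr": [6.08,1.14,2.17],"fingers": -0.4},
    {"translation": [0,-0.0021,0.001],"dr": [6.08,1.14,2.17],"fingers": -0.4},
    {"translation": [0,-0.0021,0.001],"dr": [6.08,1.14,2.17],"fingers": -0.4},
    {"translation": [0,0,0],"dr": [0,0,0],"fingers": -0.4}
  ]
}}

```text
clock: 19.6
tcp_pos: [0.4596, -0.2718, 0.2471]
tool_rot: [179.5, 60.3, -0.8]
ft_force: [0.5, 0.3, -1.1]
gripper_width: 0.0469
```

```bash
python3 - <<'E'
from ov import *
o=get_obs();print(o["tcp_pos"],o["joint_positions"].round(1),o["gripper_width"])
yaw=np.radians(-.8);c,s=np.cos(yaw),np.sin(yaw)
plan([.4785+.009,-.273,.1],[.5*c,.5*s,-.866],[s,-c,0])
show("g13",[("top",370,180,110,120,4),("scene",150,150,90,150,4)])
E
```

```text
[ 0.45957367 -0.27179885  0.24714407] [-38.5   0.5 -30.2  35.   17.6 145.5] 0.04694989659474716
grasp now [ 0.4863 -0.2722  0.2002] d [ 0.495 -0.007 -0.869] w [-0.005 -1.     0.005]
ROT total [0.56 0.33 0.02] rows 1 dr [0.56, 0.33, 0.02] tr(pivot) [0.0, -0.0, 0.0003]
SHIFT now axes total [0.0877, 0.0004, 0.0486] rows 3 [0.0292, 0.0001, 0.0162]
SHIFT after rot axes total [0.0874, 0.0008, 0.0491] rows 3 [0.0291, 0.0003, 0.0164]
```

View pics/g13.png

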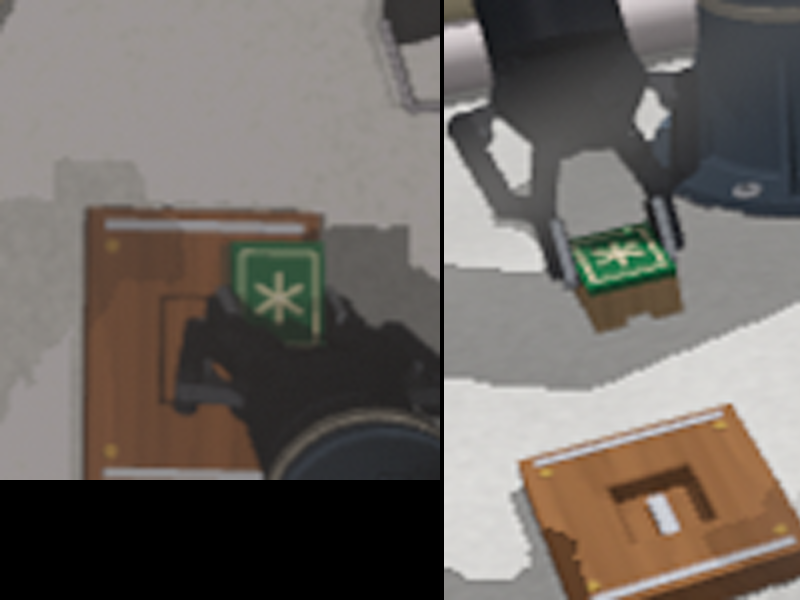

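```bash
python3 - <<'E'
from ov import *
yaw=np.radians(-.9);c,s=np.cos(yaw),np.sin(yaw)
plan([.4698,-.273,.075],[.5*c,.5*s,-.866],[s,-c,0])
E
```

```text
grasp now [ 0.487  -0.2728  0.2007] d [ 0.494 -0.004 -0.869] w [ 0.005 -1.     0.007]
ROT total [1.23 0.37 0.22] rows 1 dr [1.23, 0.37, 0.22] tr(pivot) [0.0, -0.0002, 0.0003]
SHIFT now axes total [0.1008, -0.0008, 0.077] rows 4 [0.0252, -0.0002, 0.0193]
SHIFT after rot axes total [0.1003, 0.0005, 0.0777] rows 4 [0.0251, 0.0001, 0.0194]
```

{"method": "move_arm", "body": {
  "rows": [
    {"translation": [0.0252,0,0.0193],"dr": [0,0,0],"fingers": -0.4},
    {"translation": [0.0252,0,0.0193],"dr": [0,0,0],"fingers": -0.4},
    {"translation": [0.0252,0,0.0193],"dr": [0,0,0],"fingers": -0.4},
    {"translation": [0.0252,0,0.0193],"dr": [0,0,0],"fingers": -0.4},
    {"translation": [0,0,0],"dr": [0,0,0],"fingers": -0.4},
    {"translation": [0,0,0],"dr": [0,0,0],"fingers": -0.4},
    {"translation": [0,0,0],"dr": [0,0,0],"fingers": -0.4},
    {"translation": [0,0,0],"dr": [0,0,0],"fingers": -0.4}
  ]
}}

```text
clock: 20.37
tcp_pos: [0.4446, -0.2751, 0.1239]
tool_rot: [179.1, 60.2, -0.7]
ft_force: [0.0, -0.6, -0.3]
gripper_width: 0.0469
```

```bash
python3 - <<'E'
from ov import *
yaw=np.radians(-.9);c,s=np.cos(yaw),np.sin(yaw)
plan([.4698,-.273,.06],[.5*c,.5*s,-.866],[s,-c,0])
p,R=tool();g=p+R.apply(P0);B=g+np.array([.0087,0,0]);z=g[2]
show("g14",[("top",380,220,90,100,5),("scene",155,220,85,100,4)],bx=[box(B[0],B[1],yaw,.06,.048,z-.028,z),box(.4785,-.273,yaw,.17,.14,0,.02)])
E
```

```text
grasp now [ 0.4715 -0.2754  0.0771] d [ 0.498 -0.006 -0.867] w [ 0.001 -1.     0.008]
ROT total [1.07 0.16 0.1 ] rows 1 dr [1.07, 0.16, 0.1] tr(pivot) [0.0, -0.0001, 0.0001]
SHIFT now axes total [0.014, -0.0026, 0.01] rows 1 [0.014, -0.0026, 0.01]
SHIFT after rot axes total [0.0139, -0.0024, 0.0101] rows 1 [0.0139, -0.0024, 0.0101]
```

View pics/g14.png

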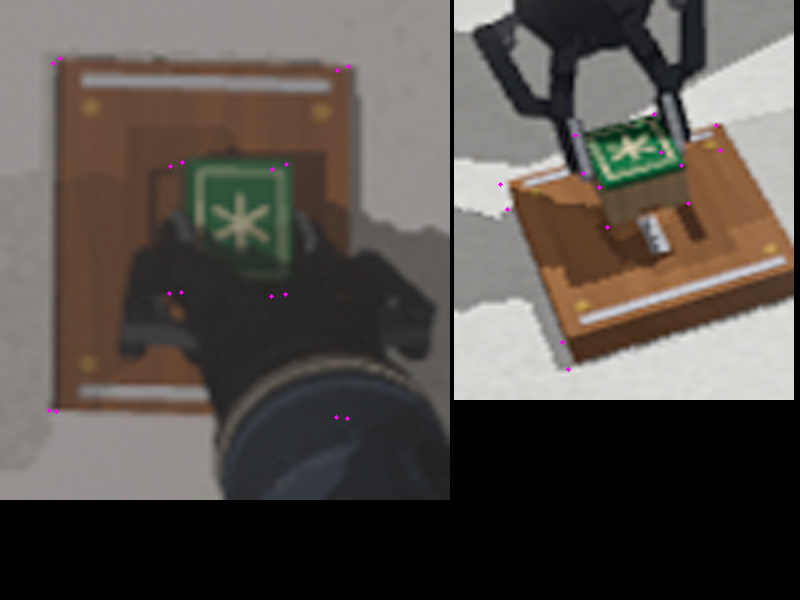

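{"method": "move_arm", "body": {
  "rows": [
    {"translation": [0,-0.0001,0.0001],"dr": [1.07,0.16,0.1],"fingers": -0.4},
    {"translation": [0.008,-0.0015,0.0063],"dr": [0,0,0],"fingers": -0.4},
    {"translation": [0.008,-0.0015,0.0063],"dr": [0,0,0],"fingers": -0.4},
    {"translation": [0,0,0],"dr": [0,0,0],"fingers": -0.4},
    {"translation": [0,0,0],"dr": [0,0,0],"fingers": -0.4},
    {"translation": [0,0,0],"dr": [0,0,0],"fingers": -0.4}
  ]
}}

```text
clock: 20.97
tcp_pos: [0.4406, -0.2712, 0.1022]
tool_rot: [-179.8, 60.1, -0.8]
ft_force: [0.1, -0.8, -1.0]
gripper_width: 0.047
```

```bash
python3 - <<'E'
from ov import *
yaw=np.radians(-.9);c,s=np.cos(yaw),np.sin(yaw)
plan([.4698,-.273,.06],[.5*c,.5*s,-.866],[s,-c,0])
p,R=tool();g=p+R.apply(P0);B=g+np.array([.0087,0,0]);z=g[2]
show("g15",[("top",388,228,65,75,8)],bx=[box(B[0],B[1],yaw,.06,.048,z-.028,z),box(.4787,-.2746,yaw,.17,.14,0,.02)])
show("g16",[("scene",160,240,90,70,8)],bx=[box(B[0],B[1],yaw,.06,.048,z-.028,z),box(.4787,-.2746,yaw,.17,.14,0,.02),box(.4787,-.2746,yaw,.063,.051,.006,.02)])
E
```

```text
grasp now [ 0.4675 -0.2716  0.0554] d [ 0.499 -0.007 -0.867] w [-0.017 -1.    -0.002]
ROT total [-0.12  0.08  0.05] rows 1 dr [-0.12, 0.08, 0.05] tr(pivot) [0.0, -0.0001, 0.0001]
SHIFT now axes total [-0.0028, 0.0014, -0.0043] rows 1 [-0.0028, 0.0014, -0.0043]
SHIFT after rot axes total [-0.0028, 0.0014, -0.0043] rows 1 [-0.0028, 0.0014, -0.0043]
```

View pics/g15.png

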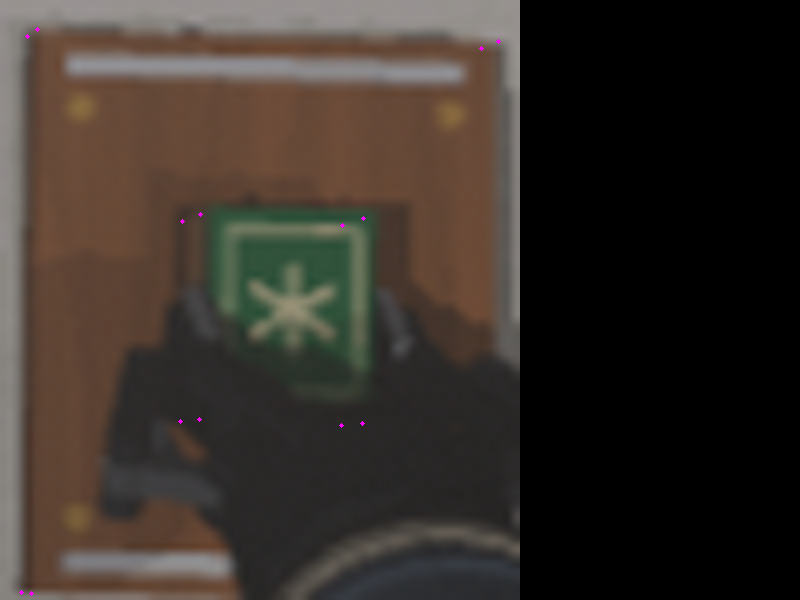

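View pics/g16.png

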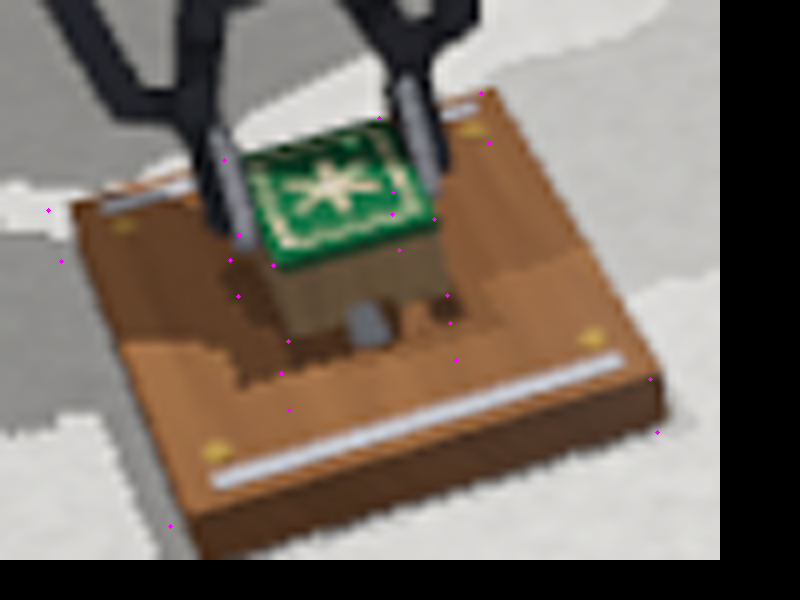

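```bash
python3 - <<'E'
from ov import *
a0=cv2.imread("pics/top0.png");b0=cv2.imread("pics/scene0.png")
c=cv2.resize(a0[228:308,386:456],None,fx=7,fy=7,interpolation=cv2.INTER_CUBIC)
d=cv2.resize(b0[248:308,164:246],None,fx=9,fy=9,interpolation=cv2.INTER_CUBIC)
cv2.imwrite("pics/j1.png",c);cv2.imwrite("pics/j2.png",d)
im=get_image("top")["color"][:,:,::-1];c=cv2.resize(im[245:285,405:445],None,fx=12,fy=12,interpolation=cv2.INTER_CUBIC);cv2.imwrite("pics/k1.png",c)
im=get_image("scene")["color"][:,:,::-1];c=cv2.resize(im[245:295,175:225],None,fx=12,fy=12,interpolation=cv2.INTER_CUBIC);cv2.imwrite("pics/k2.png",c)
E
```

```text
(no output)
```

View pics/j1.png

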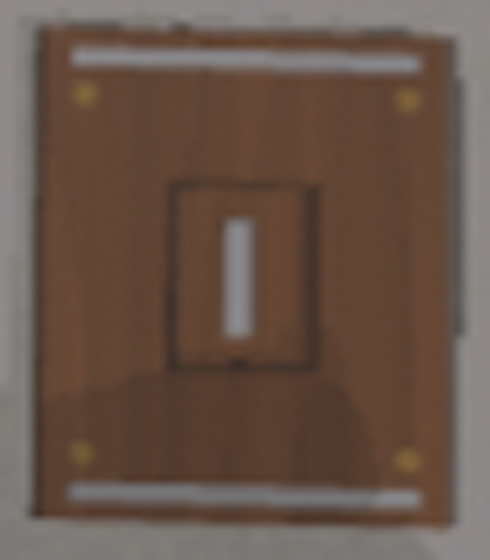

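View pics/j2.png

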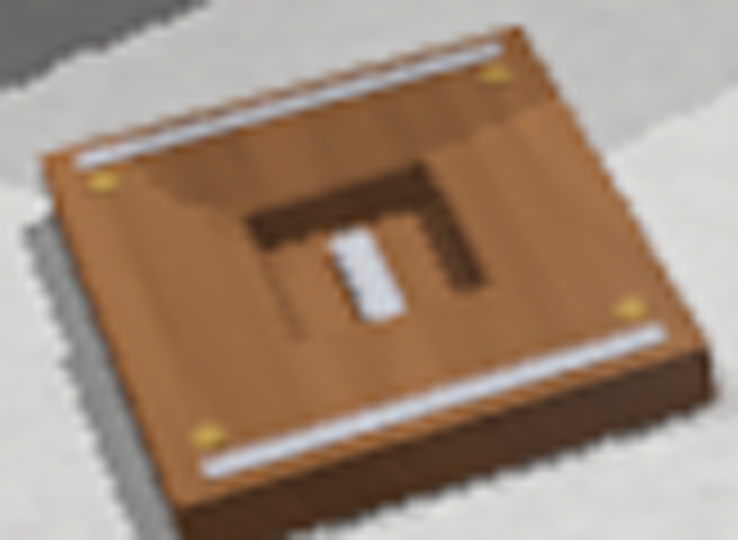

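View pics/k1.png

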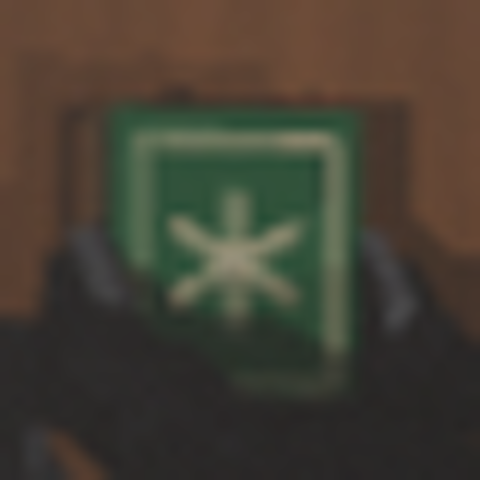

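View pics/k2.png

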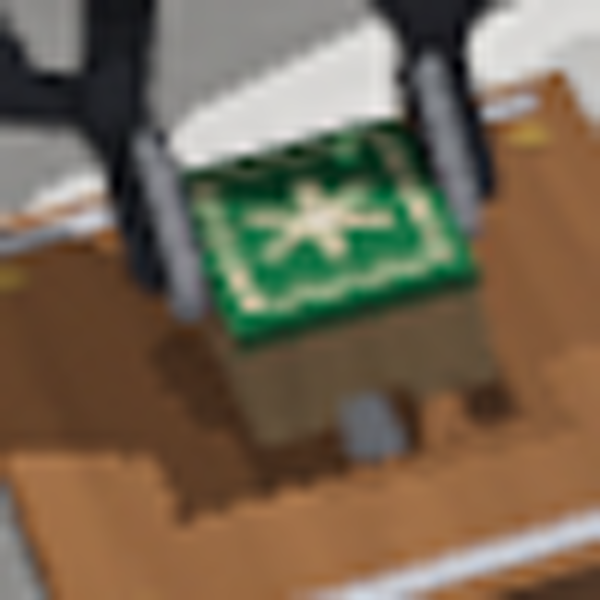

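```bash
python3 - <<'E'
from ov import *
p,R=tool();g=p+R.apply(P0);print("g",g.round(4))
T=get_image("top");S=get_image("scene")
f=lambda q,s,o:[(a+.5)/s-.5+b for a,b in zip(q,o)]
for n,im,dots,s,o,star,so in(("top",T,[(85,93),(408,100),(82,453),(408,460)],7,(386,228),(237,258),(405,245)),("scene",S,[(103,181),(495,75),(207,435),(630,307)],9,(164,248),(320,220),(175,245))):
    P=np.array([ray(im,*f(d,s,o),.02) for d in dots]);print(n,"dots",P[:,:2].round(4).tolist(),"center",P.mean(0).round(4))
    for z in(.0534,.0554,.0574):print("  star z",z,ray(im,*f(star,12,so),z).round(4))
E
```

```text
g [ 0.4674 -0.2716  0.0552]
top dots [[0.5414, -0.2192], [0.54, -0.3311], [0.4174, -0.2175], [0.416, -0.3295]] center [ 0.4787 -0.2743  0.02  ]
  star z 0.0534 [ 0.4794 -0.2758  0.0534]
  star z 0.0554 [ 0.4793 -0.2753  0.0554]
  star z 0.0574 [ 0.4792 -0.2749  0.0574]
scene dots [[0.4123, -0.3242], [0.4149, -0.2126], [0.5361, -0.3264], [0.5375, -0.2143]] center [ 0.4752 -0.2694  0.02  ]
  star z 0.0534 [ 0.4727 -0.2693  0.0534]
  star z 0.0554 [ 0.4756 -0.2698  0.0554]
  star z 0.0574 [ 0.4785 -0.2703  0.0574]
```

{"method": "move_arm", "body": {
  "rows": [
    {"translation": [0.0037,-0.0007,0.0027],"dr": [0,0,0],"fingers": -0.4},
    {"translation": [0.0039,0,0.0022],"dr": [0,0,0],"fingers": -0.4},
    {"translation": [0,0,0],"dr": [0,0,0],"fingers": -0.4},
    {"translation": [0,0,0],"dr": [0,0,0],"fingers": -0.4}
  ]
}}

```text
clock: 21.6
tcp_pos: [0.4394, -0.2699, 0.0918]
tool_rot: [-179.7, 60.2, -0.7]
ft_force: [0.3, -1.4, -1.2]
gripper_width: 0.047
```

{"method": "move_arm", "body": {
  "rows": [
    {"translation": [0.0017,0,0.001],"dr": [0,0,0],"fingers": -0.4},
    {"translation": [0,0,0],"dr": [0,0,0],"fingers": -0.4},
    {"translation": [0,0,0],"dr": [0,0,0],"fingers": -0.4}
  ]
}}

```text
clock: 21.85
tcp_pos: [0.4397, -0.2702, 0.0904]
tool_rot: [-179.7, 60.1, -0.7]
ft_force: [-0.6, -0.1, -0.4]
gripper_width: 0.0472
```

{"method": "move_arm", "body": {
  "rows": [
    {"translation": [0.0017,0,0.001],"dr": [0,0,0],"fingers": -0.4},
    {"translation": [0,0,0],"dr": [0,0,0],"fingers": -0.4},
    {"translation": [0,0,0],"dr": [0,0,0],"fingers": -0.4}
  ]
}}

```text
clock: 22.1
tcp_pos: [0.4396, -0.2702, 0.0884]
tool_rot: [-179.7, 60.1, -0.7]
ft_force: [-0.8, -0.6, -0.1]
gripper_width: 0.047
```

{"method": "move_arm", "body": {
  "rows": [
    {"translation": [0.0017,0,0.001],"dr": [0,0,0],"fingers": -0.4},
    {"translation": [0,0,0],"dr": [0,0,0],"fingers": -0.4},
    {"translation": [0,0,0],"dr": [0,0,0],"fingers": -0.4}
  ]
}}

```text
clock: 22.35
tcp_pos: [0.4396, -0.2702, 0.0864]
tool_rot: [-179.7, 60.1, -0.7]
ft_force: [0.4, -0.2, -0.9]
gripper_width: 0.0473
```

{"method": "move_arm", "body": {
  "rows": [
    {"translation": [0.0017,0,0.001],"dr": [0,0,0],"fingers": -0.4},
    {"translation": [0,0,0],"dr": [0,0,0],"fingers": -0.4},
    {"translation": [0,0,0],"dr": [0,0,0],"fingers": -0.4}
  ]
}}

```text
clock: 22.6
tcp_pos: [0.4398, -0.2703, 0.0847]
tool_rot: [-179.8, 60.1, -0.8]
ft_force: [-0.1, 0.6, 0.8]
gripper_width: 0.0471
```

{"method": "move_arm", "body": {
  "rows": [
    {"translation": [0.0013,0,0.0007],"dr": [0,0,0],"fingers": -0.4},
    {"translation": [0,0,0],"dr": [0,0,0],"fingers": -0.4},
    {"translation": [0,0,0],"dr": [0,0,0],"fingers": -0.4}
  ]
}}

```text
clock: 22.85
tcp_pos: [0.44, -0.2704, 0.084]
tool_rot: [-179.8, 60.0, -0.8]
ft_force: [-14.0, 4.6, 23.8]
gripper_width: 0.0471
```

```bash
python3 - <<'E'
from ov import *
show("s1",[("top",405,245,40,45,9),("scene",160,240,70,70,6)])
E
```

```text
(no output)
```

View pics/s1.png

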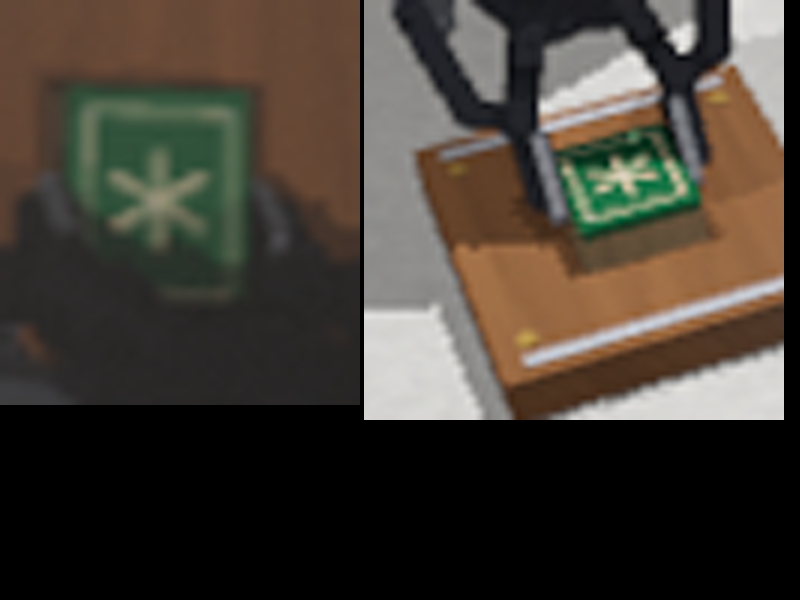

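{"method": "move_arm", "body": {
  "rows": [
    {"translation": [-0.001,0,-0.0006],"dr": [0,0,0],"fingers": -0.4},
    {"translation": [0,0,0],"dr": [0,0,0],"fingers": 0.2},
    {"translation": [0,0,0],"dr": [0,0,0],"fingers": 0.3},
    {"translation": [0,0,0],"dr": [0,0,0],"fingers": 0.5},
    {"translation": [0,0,0],"dr": [0,0,0],"fingers": 0.6},
    {"translation": [0,0,0],"dr": [0,0,0],"fingers": 0.6}
  ]
}}

```text
clock: 23.45
tcp_pos: [0.4396, -0.2701, 0.084]
tool_rot: [-179.7, 60.1, -0.7]
ft_force: [-0.8, 0.6, 0.7]
gripper_width: 0.068
```

{"method": "move_arm", "body": {
  "rows": [
    {"translation": [-0.01,0,-0.006],"dr": [0,0,0],"fingers": 0.6},
    {"translation": [-0.03,0,0],"dr": [0,0,0],"fingers": 0.6},
    {"translation": [-0.035,0,0],"dr": [0,0,0],"fingers": 0.6},
    {"translation": [-0.035,0,0],"dr": [0,0,0],"fingers": 0.6},
    {"translation": [-0.035,0,0],"dr": [0,0,0],"fingers": 0.6},
    {"translation": [0,0,0],"dr": [0,0,0],"fingers": 0.6}
  ]
}}

```text
clock: 23.95
tcp_pos: [0.3721, -0.2705, 0.2182]
tool_rot: [179.8, 59.9, -1.2]
ft_force: [1.8, -1.8, 1.6]
gripper_width: 0.0683
```

```bash
python3 - <<'E'
from ov import *
show("s2",[("top",395,235,50,60,8),("scene",165,240,65,70,6)])
p,R=tool();print(p)
for n in("top","scene"):
    C=cloud(get_image(n));m=(abs(C[...,0]-.4755)<.018)&(abs(C[...,1]+.271)<.014)&(C[...,2]<.06)
    P=C[m];A=np.c_[P[:,0]-.4755,P[:,1]+.271,np.ones(len(P))];print(n,m.sum(),np.linalg.lstsq(A,P[:,2],rcond=None)[0].round(4))
    m=((abs(C[...,0]-.4755)>.045)|(abs(C[...,1]+.271)>.04))&(abs(C[...,0]-.4755)<.065)&(abs(C[...,1]+.271)<.055)&(C[...,2]<.04);print(" jig top",np.median(C[m][:,2]).round(4))
E
```

```text
[ 0.37280384 -0.2700266   0.21413205]
top 177 [-0.0001 -0.0075  0.0347]
 jig top 0.021
scene 102 [ 0.0003 -0.0083  0.0342]
 jig top 0.0199
```

View pics/s2.png

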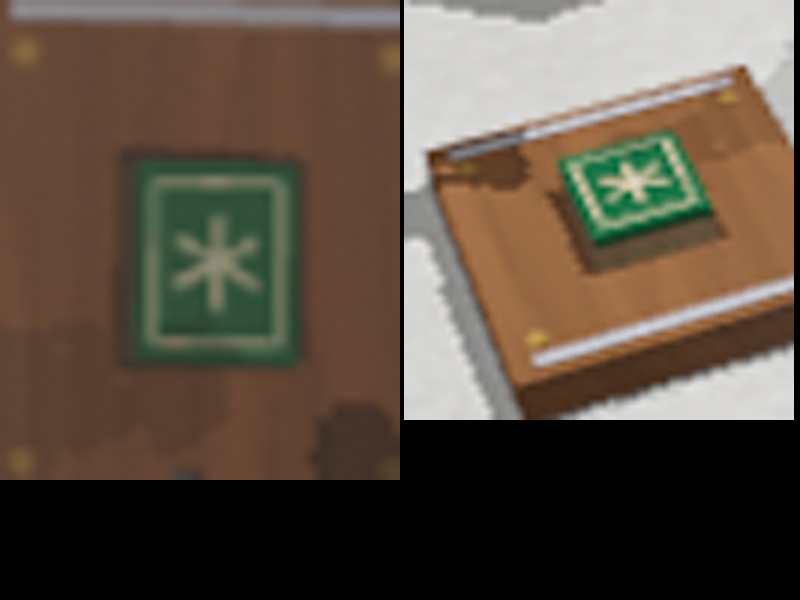

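```bash
python3 - <<'E'
from ov import *
plan([.4755,-.2706,.090],[0,0,-1],[-.015,-1,0])
E
```

```text
grasp now [ 0.3995 -0.2695  0.1652] d [ 0.497 -0.006 -0.867] w [-0.017 -1.    -0.003]
ROT total [ -0.15 -29.84   0.13] rows 5 dr [-0.03, -5.97, 0.03] tr(pivot) [0.0003, -0.0, -0.0056]
SHIFT now axes total [0.1031, 0.0001, -0.0285] rows 3 [0.0344, 0.0, -0.0095]
SHIFT after rot axes total [0.0752, -0.0, -0.076] rows 3 [0.0251, -0.0, -0.0253]
```

{"method": "move_arm", "body": {
  "rows": [
    {"translation": [0.0003,0,-0.0056],"dr": [0,-5.97,0],"fingers": -1},
    {"translation": [0.0003,0,-0.0056],"dr": [0,-5.97,0],"fingers": -1},
    {"translation": [0.0003,0,-0.0056],"dr": [0,-5.97,0],"fingers": -1},
    {"translation": [0.0003,0,-0.0056],"dr": [0,-5.97,0],"fingers": -1},
    {"translation": [0.0003,0,-0.0056],"dr": [0,-5.97,0],"fingers": -1},
    {"translation": [0,0,-0.038],"dr": [0,0,0],"fingers": -1},
    {"translation": [0,0,-0.038],"dr": [0,0,0],"fingers": -1},
    {"translation": [0,0,0],"dr": [0,0,0],"fingers": -1}
  ]
}}

```text
clock: 24.82
tcp_pos: [0.4807, -0.2703, 0.2169]
tool_rot: [-76.1, 89.8, 103.1]
ft_force: [0.1, -0.9, 0.2]
gripper_width: 0.0003
```

{"method": "move_arm", "body": {
  "rows": [
    {"translation": [0.025,0,0],"dr": [0,0,0],"fingers": -1},
    {"translation": [0.025,0,0],"dr": [0,0,0],"fingers": -1},
    {"translation": [0.025,0,0],"dr": [0,0,0],"fingers": -1},
    {"translation": [0,0,0],"dr": [0,0,0],"fingers": -1},
    {"translation": [0,0,0],"dr": [0,0,0],"fingers": -1}
  ]
}}

```text
clock: 25.23
tcp_pos: [0.4748, -0.2701, 0.1433]
tool_rot: [-51.9, 89.7, 127.2]
ft_force: [-0.1, 1.0, 1.5]
gripper_width: -0.0002
```

```bash
python3 - <<'E'
from ov import *
plan([.4755,-.2706,.056],[0,0,-1],[-.015,-1,0]);print(get_obs()["gripper_width"])
E
```

```text
grasp now [ 0.4746 -0.2699  0.0893] d [-0.003  0.004 -1.   ] w [-0.016 -1.    -0.004]
ROT total [-0.08  0.19  0.24] rows 1 dr [-0.08, 0.19, 0.24] tr(pivot) [0.0, -0.0002, 0.0002]
SHIFT now axes total [0.0333, 0.0009, -0.001] rows 1 [0.0333, 0.0009, -0.001]
SHIFT after rot axes total [0.0333, 0.0007, -0.0009] rows 1 [0.0333, 0.0007, -0.0009]
-0.00016330773265606715
```

Tip height is now about 0.070 and the face is at 0.034, so I'll descend with small steps near contact.

{"method": "move_arm", "body": {
  "rows": [
    {"translation": [0.016,0.0005,-0.0009],"dr": [0,0,0],"fingers": -1},
    {"translation": [0.016,0,0],"dr": [0,0,0],"fingers": -1},
    {"translation": [0,0,0],"dr": [0,0,0],"fingers": -1},
    {"translation": [0,0,0],"dr": [0,0,0],"fingers": -1},
    {"translation": [0.002,0,0],"dr": [0,0,0],"fingers": -1},
    {"translation": [0,0,0],"dr": [0,0,0],"fingers": -1}
  ]
}}

```text
clock: 25.73
tcp_pos: [0.477, -0.2716, 0.1121]
tool_rot: [-137.0, 89.9, 42.0]
ft_force: [0.7, 0.7, -0.2]
gripper_width: 0.0003
```

{"method": "move_arm", "body": {
  "rows": [
    {"translation": [0.001,0,0],"dr": [0,0,0],"fingers": -1},
    {"translation": [0,0,0],"dr": [0,0,0],"fingers": -1},
    {"translation": [0,0,0],"dr": [0,0,0],"fingers": -1}
  ]
}}

```text
clock: 25.98
tcp_pos: [0.4765, -0.2715, 0.1104]
tool_rot: [-111.2, 89.9, 67.8]
ft_force: [-0.7, 0.1, 0.3]
gripper_width: -0.0002
```

{"method": "move_arm", "body": {
  "rows": [
    {"translation": [0.0015,0,0],"dr": [0,0,0],"fingers": -1},
    {"translation": [0,0,0],"dr": [0,0,0],"fingers": -1},
    {"translation": [0,0,0],"dr": [0,0,0],"fingers": -1}
  ]
}}

```text
clock: 26.23
tcp_pos: [0.4764, -0.2714, 0.1085]
tool_rot: [-97.5, 89.9, 81.5]
ft_force: [-0.5, 0.2, -0.7]
gripper_width: 0.0003
```

{"method": "move_arm", "body": {
  "rows": [
    {"translation": [0.001,0,0],"dr": [0,0,0],"fingers": -1},
    {"translation": [0,0,0],"dr": [0,0,0],"fingers": -1},
    {"translation": [0,0,0],"dr": [0,0,0],"fingers": -1}
  ]
}}

```text
clock: 26.48
tcp_pos: [0.4764, -0.2714, 0.1075]
tool_rot: [-96.3, 89.9, 82.7]
ft_force: [-1.4, 0.3, 0.4]
gripper_width: -0.0003
```

{"method": "move_arm", "body": {
  "rows": [
    {"translation": [0.0007,0,0],"dr": [0,0,0],"fingers": -1},
    {"translation": [0,0,0],"dr": [0,0,0],"fingers": -1},
    {"translation": [0,0,0],"dr": [0,0,0],"fingers": -1}
  ]
}}

```text
clock: 26.73
tcp_pos: [0.4764, -0.2714, 0.1068]
tool_rot: [-99.6, 89.9, 79.5]
ft_force: [-0.6, -0.6, 0.3]
gripper_width: 0.0002
```

{"method": "move_arm", "body": {
  "rows": [
    {"translation": [0.0006,0,0],"dr": [0,0,0],"fingers": -1},
    {"translation": [0,0,0],"dr": [0,0,0],"fingers": -1},
    {"translation": [0,0,0],"dr": [0,0,0],"fingers": -1}
  ]
}}

```text
clock: 26.98
tcp_pos: [0.4765, -0.2714, 0.1067]
tool_rot: [-109.6, 89.9, 69.4]
ft_force: [-1.3, 1.5, 8.0]
gripper_width: 0.0
```

{"method": "move_arm", "body": {
  "rows": [
    {"translation": [0.0004,0,0],"dr": [0,0,0],"fingers": -1},
    {"translation": [0,0,0],"dr": [0,0,0],"fingers": -1},
    {"translation": [0,0,0],"dr": [0,0,0],"fingers": -1}
  ]
}}

```text
clock: 27.23
tcp_pos: [0.4765, -0.2714, 0.1066]
tool_rot: [-114.3, 89.9, 64.7]
ft_force: [-4.5, 2.0, 14.0]
gripper_width: -0.0001
```

{"method": "move_arm", "body": {
  "rows": [
    {"translation": [-0.005,0,0],"dr": [0,0,0],"fingers": -1},
    {"translation": [-0.03,0,0],"dr": [0,0,0],"fingers": -1},
    {"translation": [-0.035,0,0],"dr": [0,0,0],"fingers": -1},
    {"translation": [-0.035,0,0],"dr": [0,0,0],"fingers": -1},
    {"translation": [0,0,0.038],"dr": [0,0,0],"fingers": -1},
    {"translation": [0,0,0.038],"dr": [0,0,0],"fingers": -1},
    {"translation": [0,0,0.038],"dr": [0,0,0],"fingers": -1},
    {"translation": [0,0,0],"dr": [0,0,0],"fingers": -1}
  ]
}}

```text
clock: 27.9
tcp_pos: [0.3571, -0.2686, 0.2107]
tool_rot: [-53.6, 89.8, 125.3]
ft_force: [1.7, -0.1, 0.2]
gripper_width: -0.0002
```

```bash
python3 - <<'E'
from ov import *
o=get_obs();print(o["tcp_pos"],o["ft_force"].round(1))
show("s3",[("top",395,235,50,60,8),("scene",165,240,65,70,6)])
for n in("top","scene"):
    im=get_image(n);cv2.imwrite(f"pics/{n}9.png",im["color"][:,:,::-1])
    C=cloud(im);m=(abs(C[...,0]-.4755)<.018)&(abs(C[...,1]+.271)<.014)&(C[...,2]<.06)
    P=C[m];A=np.c_[P[:,0]-.4755,P[:,1]+.271,np.ones(len(P))];print(n,m.sum(),np.linalg.lstsq(A,P[:,2],rcond=None)[0].round(4))
E
```

```text
[ 0.35714745 -0.26864219  0.21073261] [ 1.7 -0.1  0.2]
top 178 [-0.0163  0.0254  0.0349]
scene 99 [-0.0255  0.009   0.0342]
```

View pics/s3.png

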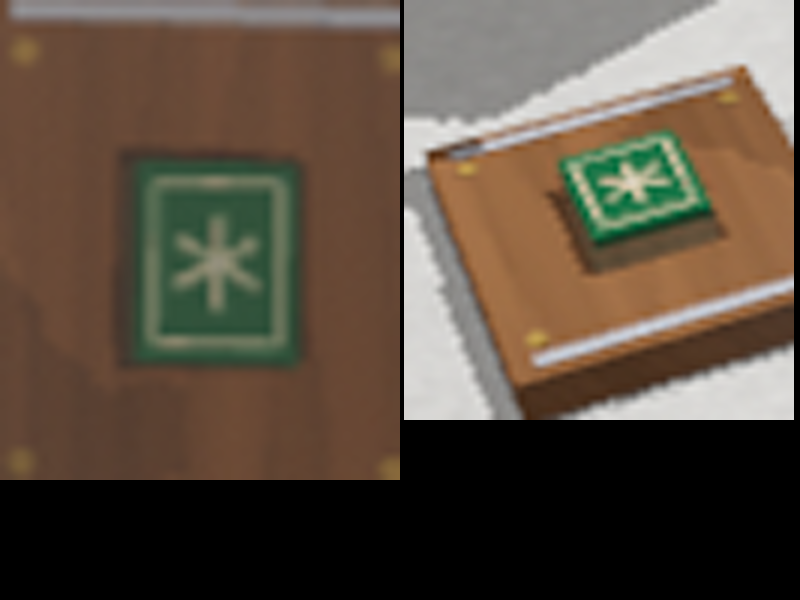

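View pics/top9.png

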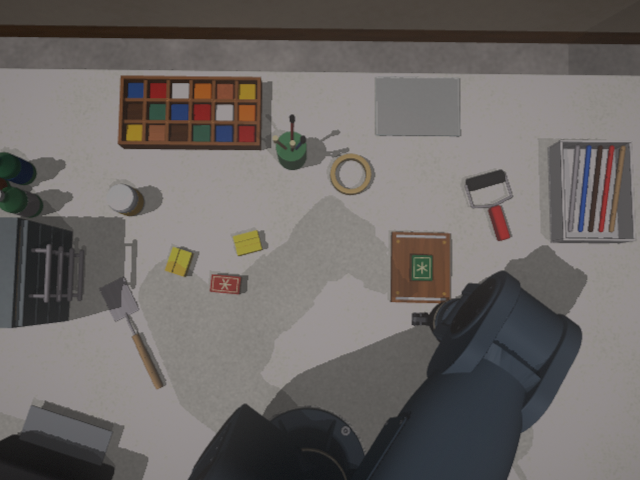

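The block sits in the pocket at top (422,268), green face up. The bystanders are at the same pixels as at the start, and the gripper is clear.

```bash
python3 -c "
from plant import *
print(job_done())"
```

```text
the job is handed in; nothing more can be done
None
```

The green-faced block is in the jig pocket, green face up, released, and the job is handed in at about 28 s of the 72 s allowed.

**What I did:** I gripped the block with the tool tilted 30° and stood it on its end on the bare bench. I then gripped it again from the green side and turned it over. I lined it up over the pocket from the star and the jig's brass dots, lowered it in and let go. Last, I pressed it with the closed fingertips at about 14 N.

**Last checks:**
- **Height:** the fingertips met the green face at about 0.0337 m. The depth images gave 0.0342 m (scene) and 0.0349 m (top), against 0.034 m when fully home.
- **Level:** the fits gave at most about 0.01 rad of slope before the press and up to about 0.03 rad after it. The close pictures before and after look the same, so I put the change down to depth noise. Both are within the 0.07 rad limit.
- **Centring:** just before lowering, both cameras put the block within about 1.2 mm of the pocket centre. I corrected for that and did not measure it again once it was seated.
- **Other objects:** every loose bystander shows at its starting pixels in the last top image, and the gripper is clear of everything.

**What disagreed:** the two cameras differed by 3–5 mm in absolute position at the jig. I used the block-to-jig offset within each camera's own image, and those agreed within 1 mm. While lowering, there was a 24 N contact a few millimetres above home, most likely the fingertips on the jig top. I backed off about 1 mm before opening, and the block dropped the rest of the way.

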